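# Pack the care case, latch its lid and set the transport lock

## Task

Put every balm tin on the table into the pocket of the care case with its own colour and number of dots, in number order, lowest first, seating each upright on the pocket floor. Then shut the lid, swing the wire bail over the keeper on the lid and press the lever right down so that it pulls the lid tight, and last slide the orange transport lock to its end stop over the latch. Leave the thermometer case, measuring cup and nail clipper where they are.

Things in the scene. Friction and masses are not known exactly. Their poses are not given: they have to be found in the camera images.
- tin1_mid (a point): Centre (half-way up) of balm tin 1: round aluminium tin, 52 mm diameter, 46 mm high, about 0.1 kg, red disc and 1 white dot(s) on top; stands upright on the table (centre at 23 mm) at the start; z axis up the tin. May be absent.
- tin2_mid (a point): Centre (half-way up) of balm tin 2: round aluminium tin, 52 mm diameter, 46 mm high, about 0.1 kg, yellow disc and 2 white dot(s) on top; stands upright on the table (centre at 23 mm) at the start; z axis up the tin. May be absent.
- tin3_mid (a point): Centre (half-way up) of balm tin 3: round aluminium tin, 52 mm diameter, 46 mm high, about 0.1 kg, green disc and 3 white dot(s) on top; stands upright on the table (centre at 23 mm) at the start; z axis up the tin. May be absent.
- tin4_mid (a point): Centre (half-way up) of balm tin 4: round aluminium tin, 52 mm diameter, 46 mm high, about 0.1 kg, blue disc and 4 white dot(s) on top; stands upright on the table (centre at 23 mm) at the start; z axis up the tin. May be absent.
- pocket1 (a point): Centre of the floor of round pocket 1 (55 mm wide, 14 mm deep, marked 1 white dot(s) on a red strip). A seated tin's centre is 23 mm above. Case axes: x along the row (pitch 60 mm) and hinge, y from latch side to hinge side, z up. The base, fixed, is 250 (x) by 160 (y) by 80 mm high; the row lies 15 mm nearer the latch side than its middle.
- pocket2 (a point): Centre of the floor of round pocket 2 (55 mm wide, 14 mm deep, marked 2 white dot(s) on a yellow strip). A seated tin's centre is 23 mm above. Case axes: x along the row (pitch 60 mm) and hinge, y from latch side to hinge side, z up. See pocket1.
- pocket3 (a point): Centre of the floor of round pocket 3 (55 mm wide, 14 mm deep, marked 3 white dot(s) on a green strip). A seated tin's centre is 23 mm above. Case axes: x along the row (pitch 60 mm) and hinge, y from latch side to hinge side, z up. See pocket1.
- pocket4 (a point): Centre of the floor of round pocket 4 (55 mm wide, 14 mm deep, marked 4 white dot(s) on a blue strip). A seated tin's centre is 23 mm above. Case axes: x along the row (pitch 60 mm) and hinge, y from latch side to hinge side, z up. See pocket1.
- lid_hinge (a point): Middle of the lid's hinge line, on the back edge of the case's base, 82 mm above the table; axes as the case (x along the hinge, y away from the latch side, z up).
- lid (a joint): Angle of the deep green lid: 0 shut tight, grows as it opens (1.57 = upright, top face towards +y of the case), up to 1.8. Stiff hinge, stays where it is left, moved by about 3 N at its free edge. Shut but not latched it rests at about 0.03 on a springy seal (about 12 N at the front edge to press it flat).
- lid_edge (a point): Middle of the lid's free edge on its outer (top) face: 160 mm from the hinge along the lid and 42 mm from the hinge line square to it (lid 250 x 160 x 42 mm, hollow, walls 4 mm). Axes as the case when shut. The face is bare except for the lock track and grip on the +x half near this edge, and a printed cross.
- lever_pivot (a point): Pivot of the latch lever, on the latch side of the case's base, 66 mm above the table and 12 mm out from the front face; axes as the case.
- lever (a joint): Angle of the steel latch lever, which turns about an axis along the case's x: at 0 it points out from the case and 32 degrees up; grows as it is pressed down; 2.13 = pointing straight down, closed (end stop). Some friction; stays where left when slack. With the bail hooked it pulls the bail down about 18 mm, goes over centre at about 1.9 and then holds itself; pressing takes about 3 to 7 N near its end.
- lever_tip (a point): Near the free end of the lever (26 mm wide, 4 mm thick, 55 mm long), 45 mm from the pivot, in the lever's middle; its pressed (upper) face lies 5 mm from the line through the pivot along the lever; its last 10 mm turn up a little. Axes not of use.
- bail_bar (a point): Middle of the bail's crossbar (5 mm thick, 44 mm long along the case's x). The bail is a steel wire loop hinged on the lever 17 mm from the lever's pivot, its crossbar 45 mm from that hinge. At rest it leans outwards, away from the lid, about 25 to 40 degrees from upright; it swings freely, and once pushed past upright falls inwards by its own weight behind the keeper's lip.
- bail_tab (a point): Middle of the red tab on the bail (20 mm wide along the case's x, 24 mm long, 3 mm thick), which carries on above the crossbar: push or pinch it to swing the bail.
- bail (a joint): Angle of the bail on the lever: 0 leaning outwards as at rest, grows as it swings in towards the keeper (about 1.2 behind the lip with the lever still up, about 2.5 when latched).
- keeper (a point): Where the crossbar's centre sits in the steel keeper on the lid's front: a 30 mm wide ledge with a lip 5 mm high on its outer side. The crossbar must come over the lip from outside and then be pulled down on the ledge. With the lid shut, axes as the case; the lip is 6 to 10 mm outwards (-y) of this point.
- lock (a joint): Travel of the orange transport lock slide on the lid (m): 0 away from the latch, 0.045 = end stop, its tongue over the crossbar. Slides along the case's -x, friction about 1.5 N.
- lock_grip (a point): Centre (half-way up) of the lock slide's orange grip: 20 mm (x) by 24 mm (y) by 26 mm high, standing on the lid's top near its free edge; axes as the case when the lid is shut.
- thermometer: Bystander: clear hard case with a glass thermometer, 150 x 30 x 20 mm, origin under its centre, long axis x.
- cup: Bystander: white plastic measuring cup, 76 mm across, 75 mm high, handle at +y, origin under its centre.
- clipper: Bystander: steel nail clipper 85 x 16 x 13 mm, origin under its centre, long axis x.

How it is judged (in metres and radians):
On the way, in this order (a step that is already met when the one before it is completed fails the run):
1. tin 1 stands seated in pocket 1, let go (horizontal distance between tin1_mid and pocket1 below 0.005 m and z of tin1_mid in the frame of pocket1 below 0.027 m and angle between tin1_mid's own z axis and vertical below 0.1 rad and contact force between the fingers and tin1 below 0.3 N), for 0.2 s.
2. tin 2 stands seated in pocket 2, let go (horizontal distance between tin2_mid and pocket2 below 0.005 m and z of tin2_mid in the frame of pocket2 below 0.027 m and angle between tin2_mid's own z axis and vertical below 0.1 rad and contact force between the fingers and tin2 below 0.3 N), for 0.2 s.
3. tin 3 stands seated in pocket 3, let go (horizontal distance between tin3_mid and pocket3 below 0.005 m and z of tin3_mid in the frame of pocket3 below 0.027 m and angle between tin3_mid's own z axis and vertical below 0.1 rad and contact force between the fingers and tin3 below 0.3 N), for 0.2 s.
4. tin 4 stands seated in pocket 4, let go (horizontal distance between tin4_mid and pocket4 below 0.005 m and z of tin4_mid in the frame of pocket4 below 0.027 m and angle between tin4_mid's own z axis and vertical below 0.1 rad and contact force between the fingers and tin4 below 0.3 N), for 0.2 s.
5. the lid is shut down on its seal (value of joint lid below 0.08 rad), for 0.2 s.
6. the bail's crossbar is over the keeper, behind its lip, on the shut lid (y of bail_bar in the frame of keeper above -0.006 m and distance between bail_bar and keeper below 0.022 m and value of joint lid below 0.08 rad), for 0.2 s.
7. the lever is pressed down and the bail holds the lid tight (value of joint lever above 2 rad and value of joint lid below 0.018 rad and distance between bail_bar and keeper below 0.008 m), for 0.2 s.
8. the transport lock is at its end stop (value of joint lock above 0.041 m), for 0.2 s.
At the end, for the whole second after the job is handed in: Every tin present stands in its own pocket (within 5 mm of its centre, on the floor, upright), the bail's crossbar lies in the keeper (within 8 mm of its seat), the lever is down (over 2.0 rad), the lid tight (under 0.018 rad), and the lock within 4 mm of its end stop (all of step 1 and all of step 2 and all of step 3 and all of step 4 and all of step 7 and y of bail_bar in the frame of keeper above -0.006 m and distance between bail_bar and keeper below 0.022 m and value of joint lock above 0.041 m); the robot touches nothing.
It fails at once if the thermometer is pushed more than 4 cm (distance of thermometer from where it was at the start of the episode above 0.04 m).
It fails at once if the cup is pushed more than 4 cm (distance of cup from where it was at the start of the episode above 0.04 m).
It fails at once if the clipper is pushed more than 4 cm (distance of clipper from where it was at the start of the episode above 0.04 m).
Of tin1, tin2, tin3, tin4 only 2 to 4 are there at a start; the rules pass over those that are not, and their reading is None.
At some moment in a run one of tin1, tin2, tin3, tin4 may be knocked a few centimetres aside while the robot is not near it.
Once in a run the grip may slacken for a moment while it holds something.
It also fails if it takes over 210 s, if anything falls off the work surface, if the arm or the gripper's body presses on something with over 40 N, if the wrist force passes 120 N, or if a joint passes its speed limit or range.

## Robot

A 6-joint arm with a two-finger parallel gripper is mounted at the origin on the work surface. World frame = base frame: x ahead of the robot, y to its left, z up, the work surface at z = 0. Lengths are in m, angles in degrees, forces in N, time in s.
With the tool pointing down it reaches from about 0.25 to 0.725 m from the base axis. Payload 9.7 kg.
Tool frame: the origin (TCP) lies between the finger pads; the fingertips stand 19 mm ahead of it and the grasp point (between the pads) is the TCP; z points along the fingers, y is the line along which they close (so a half turn about z gives the same grasp; the last joint's range is limited). The gripper opens to 85 mm and grips with 20 to 120 N. Pads are 22 mm wide; open, the fingers measure 114 mm over their backs; the gripper's body (76 mm by 85 mm) begins 54 mm behind the grasp point. The pads swing forward as they close: fully open they stand 13 mm farther back than shut.
Start: joints at [-64.687, 4.979, 10.078, 95.1, 0, 90], TCP at [0.235, -0.497, 0.25] pointing down, gripper open.
Joint ranges: [-179.16, 179.16], [-48.56, 103.87], [-65.8, 70.77], [-126.05, 130.52], [-82.76, 87.17], [-180, 180]. Speed limits (degrees/s): [127.2, 127.2, 147.25, 180, 180, 180].

## Interface

Orientations are given as [roll, pitch, yaw] about the fixed x, y, z axes, in that order (R = Rz(yaw) Ry(pitch) Rx(roll)).
In Python, from workcell import telemetry, camera, calibration, workorder gives the robot as it stands.
- The arm moves only by the tool play_rows, never from a script. Its argument "increments" is a list of rows, each a list of 3 entries, a list of its own where there are three numbers: the shift along the tool's x, y, z in mm, then the turn, a rotation vector about the tool's x, y, z in degrees, then the closure, from 0 (fully open) to 1 (shut). In form: [[[x, y, z], [ax, ay, az], jaw], ...]. A call has 1 to 20 rows; each row is the pose to reach, as a shift and turn from the pose commanded when the call began, along the tool's axes at that moment; what a row does not reach only later rows make up. A row lasts 1/10 s, in which the tool goes at most 50 mm and 8.59 degrees, less where a joint would pass 70% of its speed; a pose out of reach is approached as far as the arm can. A call with a gripper value outside its range is refused whole. The fingers move at their own pace and stop on an object; "grip_force" is the grip in N (left out, the last holds). Time passes only in rows, so rows that repeat a pose let the fingers close. It gives the time, the measured TCP pose, the force, the opening and the grip force at its end, in the units of the state.
- telemetry.get_obs(): the state, without advancing time (a new reading comes with each control period).
- camera(name): name is "side" or "top" or "wrist"; returns (picture, depth): 420x560x3 uint8, red, green, blue; 420x560 float32, m along the optical axis (not along the pixel's ray), 0 where there is no reading.
- calibration(name): a dict with "vertical_fov" (degrees; the focal length in pixels is half the picture's height over the tangent of half this angle, whatever the lens; pixels are square), "cx", "cy" (the principal point, pixels), "rvec" (rotation vector, rad) and "tvec" (3), from world to camera coordinates, as OpenCV has them; the wrist camera has in their place "hand_eye" (4x4, takes a point from camera to tool coordinates, whose origin is the TCP and whose axes are the flange's). Camera axes: x right, y down, z forward; pixel columns grow to the right and rows downward; lengths in m; the calibration is good to about 2 mm. A picture is of the moment at which its call begins: read the wrist's pose just before it. calibration takes no time and is no camera call.
- workorder.job_done(): hands the job in; it is judged then, once.
The state is a dict: "time": time; "q": joint angles; "qd": joint speeds; "joint_efforts": joint torques, N m; "ee_pos": TCP position; "tcp_rot": TCP orientation; "wrist_force": force on the tool from outside, world axes, zero at the start; "torque": the same for the moment, N m; "opening": finger opening in m; "grasp_force": force on a finger pad.
Only numpy, scipy, OpenCV 4.12 (cv2) and the standard library are available. Lean on these libraries where they do the work, as an engineer would, in place of code of your own. Each camera call takes 0.05 s, during which the arm holds its last target. There are 200 camera calls.

## Working session

There is one attempt and no reset: what is moved stays moved. The work goes in short steps, Python scripts to look and compute and a tool call to move; the robot and the scene stay as the last step left them, time stands still between calls to the robot, and variables do not carry over. Pictures are saved under pics/ and viewed, at most 14 in all, crops included, and the job is handed in when it is done.

Besides the shell and the picture viewer there is one more tool, called in YAML: its name, and indented under it one key for each argument. play_rows: Moves the arm, as the interface text tells. Its arguments: {"type":"object","properties":{"increments":{"type":"array"},"grip_force":{"type":"number"}},"required":["increments"]}

```bash
ls; mkdir -p pics; cat > h.py <<'E'
import numpy as np, cv2
from scipy.spatial.transform import Rotation as R
from workcell import telemetry, camera, calibration, workorder
def K(n):
    c=calibration(n); f=210/np.tan(np.radians(c["vertical_fov"]/2)); return f,c["cx"],c["cy"]
def pose():
    o=telemetry.get_obs(); return np.array(o["ee_pos"]),R.from_euler('xyz',o["tcp_rot"],degrees=True).as_matrix()
def cam_pose(n):
    c=calibration(n)
    if n=="wrist":
        p,Rt=pose(); H=np.array(c["hand_eye"]); return Rt@H[:3,:3], p+Rt@H[:3,3]
    Rm=cv2.Rodrigues(np.array(c["rvec"],float))[0]; return Rm.T, -Rm.T@np.array(c["tvec"]).ravel()
def shot(n,name=None):
    Rc,t=cam_pose(n); im,d=camera(n)
    if name: cv2.imwrite(f"pics/{name}.png",im[:,:,::-1])
    f,cx,cy=K(n); v,u=np.mgrid[:420,:560]
    P=np.stack([(u-cx)/f*d,(v-cy)/f*d,d],-1)@Rc.T+t
    P[d==0]=np.nan
    return im,d,P,(Rc,t,f,cx,cy)
def ray(C,u,v,z):
    Rc,t,f,cx,cy=C; r=Rc@np.array([(u-cx)/f,(v-cy)/f,1]); return t+r*(z-t[2])/r[2]
def totool(dw):
    p,Rt=pose(); return Rt.T@np.array(dw)*1000
E
python3 - <<'E'
from h import *
print(telemetry.get_obs())
for n in("side","top","wrist"):
    print(n,calibration(n)); im,d,P,C=shot(n,n+"0"); print(C[1],C[0][:,2]); np.savez("/tmp/"+n,im=im,P=P)
E
```

```text
pics
{'time': 0.0, 'q': array([-6.46894646e+01,  5.01372003e+00,  1.00334127e+01,  9.50991942e+01,
       -1.69902747e-03,  8.99982820e+01]), 'qd': array([ 0.01897291, -0.12620889,  0.01777481,  0.06216287,  0.03029176,
       -0.01097569]), 'joint_efforts': array([-2.15194709e-04, -5.20387387e+01,  4.64808619e+01,  1.61041523e-02,
        1.35748999e-05,  7.08874426e-08]), 'ee_pos': array([ 0.23504415, -0.49702165,  0.24954858]), 'tcp_rot': array([-1.79920498e+02,  1.69664202e-03,  2.53122557e+01]), 'wrist_force': array([-0.3266735 ,  0.31012019, -0.72229146]), 'torque': array([-0.02663826, -0.01628689,  0.01254828]), 'grasp_force': 0.0, 'opening': 0.08533680577072532}
side {'vertical_fov': 54.84657934777946, 'cx': 274.8689168136694, 'cy': 209.79301953439247, 'rvec': array([ 2.28984413, -0.10784938,  0.0198203 ]), 'tvec': array([-0.5473405 ,  0.05926751,  1.06943998])}
[ 0.49639486 -0.80851751  0.73938333] [ 0.04965805  0.74916752 -0.66051655]
top {'vertical_fov': 51.01568319536169, 'cx': 287.2005477333041, 'cy': 213.44063550166607, 'rvec': array([ 2.15434047, -2.21089016,  0.11009657]), 'tvec': array([-0.07929337,  0.54654841,  1.31741346])}
[ 0.42706017 -0.07429211  1.3611323 ] [ 0.08737618 -0.01425797 -0.99607335]
wrist {'vertical_fov': 61.27098583677116, 'cx': 279.00339290374893, 'cy': 212.01832754115875, 'hand_eye': array([[ 2.89562348e-04, -9.63190679e-01, -2.68818958e-01,
         6.82834590e-02],
       [ 9.99999946e-01,  3.20365107e-04, -7.07180516e-05,
        -4.06175404e-04],
       [ 1.54235182e-04, -2.68818923e-01,  9.63190720e-01,
        -1.23145070e-01],
       [ 0.00000000e+00,  0.00000000e+00,  0.00000000e+00,
         1.00000000e+00]])}
[ 0.29670708 -0.46759689  0.37277798] [-0.24353181 -0.11380438 -0.96319303]
```

View pics/top0.png

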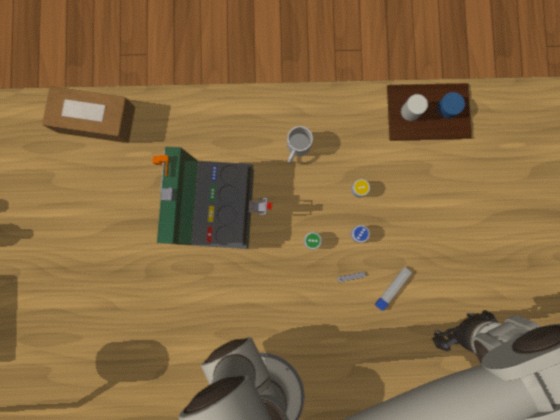

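View pics/side0.png

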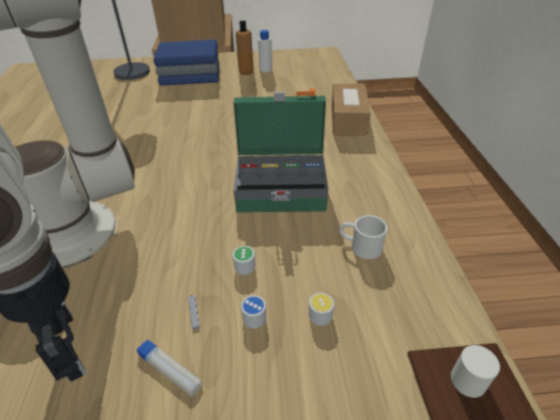

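The top view shows three tins: yellow at (361,188), green at (313,240) and blue at (361,234). There's no red tin. The open case is around (205,205), with its latch facing right (world -y) at (262,206). The cup is at (300,140), the clipper at (352,277) and the thermometer at (395,288).

```bash
cat >> h.py <<'E'
RNG={'red':[(0,8),(172,180)],'yellow':[(22,35)],'green':[(55,80)],'blue':[(105,122)],'orange':[(8,18)]}
def blobs(im,col,smin=130,vmin=80,amin=15):
    h=cv2.cvtColor(im,cv2.COLOR_RGB2HSV); m=np.zeros(im.shape[:2],np.uint8)
    for a,b in RNG[col]: m|=cv2.inRange(h,(a,smin,vmin),(b,255,255))
    n,l,s,c=cv2.connectedComponentsWithStats(cv2.morphologyEx(m,cv2.MORPH_CLOSE,np.ones((5,5))))
    return [(c[i],s[i],l==i) for i in range(1,n) if s[i][4]>=amin]
def tri(C1,uv1,C2,uv2):
    A=[];b=[]
    for C,uv in((C1,uv1),(C2,uv2)):
        r=C[0]@np.array([(uv[0]-C[3])/C[2],(uv[1]-C[4])/C[2],1]); r/=np.linalg.norm(r)
        M=np.eye(3)-np.outer(r,r); A.append(M); b.append(M@C[1])
    return np.linalg.lstsq(np.vstack(A),np.hstack(b),rcond=None)[0]
E
python3 - <<'E'
from h import *
np.set_printoptions(precision=4,suppress=True)
for n in("top","side"):
    z=np.load(f"/tmp/{n}.npz"); im,P=z["im"],z["P"]
    for c in RNG:
        for ce,s,m in blobs(im,c):
            if s[4]<2500: print(n,c,ce.round(1),s.tolist(),np.nanmedian(P[m],0))
z=np.load("/tmp/top.npz");P=z["P"]
for u in range(160,275,6): print(u,[P[v,u].round(3).tolist() for v in (172,206,230)])
E
```

```text
top red [269.  205.1] [267, 202, 5, 8, 34] [ 0.561  -0.041   0.1187]
top red [209.  233.7] [207, 226, 6, 16, 74] [0.4853 0.1361 0.0801]
top yellow [361.2 186.8] [355, 180, 14, 14, 152] [ 0.6169 -0.3184  0.0465]
top yellow [210.7 213.6] [208, 206, 6, 16, 84] [0.5436 0.1297 0.0803]
top green [312.4 240.3] [307, 235, 11, 12, 105] [ 0.4607 -0.1655  0.0466]
top blue [451.8 103.7] [440, 93, 24, 22, 379] [ 0.8668 -0.6073  0.0518]
top blue [360.6 233.2] [355, 227, 12, 13, 112] [ 0.4779 -0.312   0.047 ]
top blue [381.2 303.9] [376, 299, 11, 11, 73] [ 0.2639 -0.3691  0.0212]
side red [248.  165.5] [241, 165, 15, 2, 30] [0.4866 0.1333 0.0819]
side yellow [321.3 302.3] [313, 295, 18, 15, 213] [ 0.6188 -0.3195  0.0475]
side blue [264.1  34.3] [261, 31, 7, 8, 53] [0.5896 0.9818 0.1613]
side blue [253.1 305.1] [244, 298, 19, 15, 204] [ 0.4792 -0.3126  0.0472]
side blue [145.3 348.6] [138, 341, 17, 18, 159] [ 0.2646 -0.3737  0.0213]
side orange [244.5  52.8] [237, 31, 16, 44, 559] [0.5009 0.9505 0.0976]
side orange [390.3  83.9] [365, 79, 51, 12, 413] [ 1.683   2.2853 -0.7026]
side orange [307.1  92
[... 1055 characters left out ...]
083], [0.497, 0.106, 0.065]]
226 [[0.669, 0.086, 0.068], [0.567, 0.087, 0.066], [0.496, 0.088, 0.069]]
232 [[0.669, 0.068, 0.066], [0.566, 0.068, 0.077], [0.496, 0.071, 0.067]]
238 [[0.668, 0.05, 0.067], [0.565, 0.05, 0.083], [0.495, 0.052, 0.082]]
244 [[0.664, 0.031, 0.084], [0.564, 0.033, 0.083], [0.494, 0.034, 0.088]]
250 [[0.663, 0.013, 0.088], [0.564, 0.016, 0.078], [0.498, 0.022, 0.001]]
256 [[0.678, 0.0, 0.004], [0.564, -0.002, 0.081], [0.497, 0.004, 0.002]]
262 [[0.679, -0.018, -0.0], [0.563, -0.02, 0.085], [0.497, -0.015, 0.005]]
268 [[0.677, -0.037, 0.008], [0.559, -0.038, 0.118], [0.496, -0.033, 0.006]]
274 [[0.679, -0.056, -0.007], [0.571, -0.053, 0.001], [0.496, -0.051, -0.006]]
```

```bash
cat >> h.py <<'E'
def go(p,yaw,rpy=None):
    """tool-frame shift (mm) and rotvec (deg) from the present pose to p, yaw"""
    p0,R0=pose(); R1=R.from_euler('xyz',rpy if rpy is not None else [180,0,yaw],degrees=True).as_matrix()
    return (R0.T@(np.array(p)-p0)*1000).round(1).tolist(), np.degrees(R.from_matrix(R0.T@R1).as_rotvec()).round(2).tolist()
E
python3 -c "
from h import *
print(go([.6,.07,.32],-5))"
```

```text
([572.3, -356.6, -69.9], [-0.06, 0.02, 30.31])
```

play_rows:
  increments:
    - [[0, 0, -70], [0, 0, 0], 0]
    - [[0, 0, -70], [0, 0, 0], 0]
    - [[572, -357, -70], [0, 0, 30.3], 0]
    - [[572, -357, -70], [0, 0, 30.3], 0]
    - [[572, -357, -70], [0, 0, 30.3], 0]
    - [[572, -357, -70], [0, 0, 30.3], 0]
    - [[572, -357, -70], [0, 0, 30.3], 0]
    - [[572, -357, -70], [0, 0, 30.3], 0]
    - [[572, -357, -70], [0, 0, 30.3], 0]
    - [[572, -357, -70], [0, 0, 30.3], 0]
    - [[572, -357, -70], [0, 0, 30.3], 0]
    - [[572, -357, -70], [0, 0, 30.3], 0]
    - [[572, -357, -70], [0, 0, 30.3], 0]
    - [[572, -357, -70], [0, 0, 30.3], 0]
    - [[572, -357, -70], [0, 0, 30.3], 0]
    - [[572, -357, -70], [0, 0, 30.3], 0]
    - [[572, -357, -70], [0, 0, 30.3], 0]
    - [[572, -357, -70], [0, 0, 30.3], 0]
    - [[572, -357, -70], [0, 0, 30.3], 0]
    - [[572, -357, -70], [0, 0, 30.3], 0]

```text
time: 2.15
ee_pos: [0.5987, 0.0055, 0.3206]
tcp_rot: [-177.9, 0.1, -0.3]
wrist_force: [-0.4, -0.5, 0.0]
opening: 0.0855
grasp_force: 0.0
```

```bash
python3 - <<'E'
from h import *
np.set_printoptions(precision=4,suppress=True)
print(pose()[0]); im,d,P,C=shot("wrist","case1"); np.savez("/tmp/case1",im=im,P=P,**dict(Rc=C[0],t=C[1],k=C[2:]))
for c in ('red','yellow','green','blue'):
    for ce,s,m in blobs(im,c,100,60,60):
        if s[4]<6000: print(c,ce.round(1),s.tolist(),np.nanmedian(P[m],0),ray(C,*ce,.08))
E
```

```text
[0.5987 0.0055 0.3206]
red [334.7 226.6] [325, 215, 20, 25, 371] [ 0.5612 -0.0401  0.1183] [ 0.549  -0.0448  0.08  ]
red [174.6 275.6] [167, 259, 13, 39, 333] [0.4971 0.1323 0.0805] [0.4895 0.1339 0.08  ]
yellow [172.6 227.7] [166, 207, 15, 42, 523] [0.5465 0.1311 0.0803] [0.5467 0.1312 0.08  ]
green [173.2 173.4] [167, 152, 13, 44, 395] [0.607  0.1248 0.0805] [0.6064 0.1253 0.08  ]
green [433.7 280.7] [417, 272, 30, 25, 367] [ 0.4725 -0.1705  0.0466] [ 0.4867 -0.1562  0.08  ]
blue [173.2 114.4] [166, 91, 15, 48, 504] [0.6653 0.1196 0.0803] [0.6658 0.1202 0.08  ]
blue [548.5 276.1] [536, 260, 24, 33, 561] [ 0.478  -0.3042  0.0465] [ 0.4938 -0.2786  0.08  ]
```

View pics/case1.png

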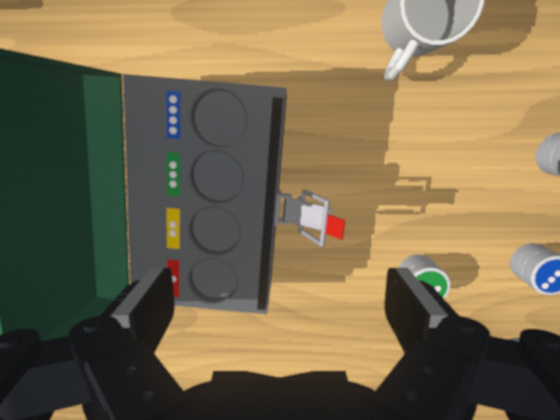

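The wrist view shows four pockets beside their strips, at about (214,280), (215,230), (217,176) and (220,117). The bail and its red tab are at (320,215). The arm was still moving, so I'll settle it and measure again.

play_rows:
  increments:
    - [[0, 0, 0], [0, 0, 0], 0]
    - [[0, 0, 0], [0, 0, 0], 0]
    - [[0, 0, 0], [0, 0, 0], 0]
    - [[0, 0, 0], [0, 0, 0], 0]
    - [[0, 0, 0], [0, 0, 0], 0]
    - [[0, 0, 0], [0, 0, 0], 0]

```text
time: 2.8
ee_pos: [0.5991, 0.0057, 0.3203]
tcp_rot: [-177.9, 0.1, -0.3]
wrist_force: [-0.0, 0.1, 0.1]
opening: 0.0856
grasp_force: 0.0
```

```bash
cat > m.py <<'E'
from h import *
np.set_printoptions(precision=4,suppress=True)
print(pose()[0]); im,d,P,C=shot("wrist"); np.savez("/tmp/case2",im=im,P=P)
for c in ('red','yellow','green','blue'):
    for ce,s,m in blobs(im,c,100,60,60):
        if s[4]<6000: print(c,ce.round(1),s[4],np.nanmedian(P[m],0),ray(C,*ce,.08))
g=cv2.GaussianBlur(cv2.cvtColor(im,cv2.COLOR_RGB2GRAY),(3,3),0)
m=((P[...,2]>.058)&(P[...,2]<.073)&(P[...,1]>.045)&(P[...,1]<.13)).astype(np.uint8)*255
m=cv2.morphologyEx(m,cv2.MORPH_OPEN,np.ones((7,7)))
n,l,s,c=cv2.connectedComponentsWithStats(m)
for i in range(1,n):
    if s[i][4]>500:
        q=P[l==i]; cc,r=cv2.minEnclosingCircle(q[:,:2].astype(np.float32)); h=cv2.convexHull(q[:,:2].astype(np.float32))
        e=cv2.fitEllipse(h); print("pocket",c[i].round(1),s[i][4],np.median(q,0),cc,r,e)
E
python3 m.py
```

```text
[0.5991 0.0057 0.3203]
red [334.9 227. ] 369 [ 0.5616 -0.04    0.1187] [ 0.549  -0.0448  0.08  ]
red [174.7 275.8] 320 [0.4973 0.1321 0.0806] [0.4896 0.1338 0.08  ]
yellow [172.9 227.7] 567 [0.5483 0.1307 0.0804] [0.5471 0.131  0.08  ]
green [173.1 173.6] 408 [0.6073 0.1252 0.0805] [0.6065 0.1256 0.08  ]
green [434. 281.] 358 [ 0.4725 -0.1704  0.0465] [ 0.4869 -0.1562  0.08  ]
blue [173.1 114.8] 514 [0.6655 0.1202 0.0803] [0.6658 0.1204 0.08  ]
blue [548.7 276.5] 574 [ 0.4776 -0.3044  0.0466] [ 0.4939 -0.2785  0.08  ]
pocket [219.3 118.3] 2201 [0.6622 0.077  0.0657] (0.6609280109405518, 0.07606367021799088) 0.02756536938250065 ((0.6609947681427002, 0.07607945799827576), (0.053215090185403824, 0.05456400290131569), 88.86406707763672)
pocket [217.4 177.6] 1955 [0.5996 0.0823 0.0658] (0.6007707715034485, 0.08092187345027924) 0.027545731514692307 ((0.6003822088241577, 0.08150032162666321), (0.05238254740834236, 0.054565515369176865), 129.84552001953125)
pocket [215.5 230.6] 1655 [0.5391 0.0874 0.0658] (0.5396977066993713, 0.08664890378713608) 0.02746300958096981 ((0.5395625829696655, 0.08680988848209381), (0.05071577802300453, 0.054135724902153015), 151.24252319335938)
pocket [213.7 280.1] 1492 [0.4779 0.093  0.0659] (0.4801366329193115, 0.09171619266271591) 0.027508344501256943 ((0.47886335849761963, 0.09227452427148819), (0.04926612228155136, 0.05382799729704857), 153.10873413085938)
```

```bash
python3 -c "
from h import *
print(go([.617,-.319,.2],-5))"
```

```text
([19.9, 328.7, 108.4], [-2.07, 0.17, 4.68])
```

play_rows:
  increments:
    - [[20, 329, 108.4], [-2.07, 0.17, 4.68], 0]
    - [[20, 329, 108.4], [-2.07, 0.17, 4.68], 0]
    - [[20, 329, 108.4], [-2.07, 0.17, 4.68], 0]
    - [[20, 329, 108.4], [-2.07, 0.17, 4.68], 0]
    - [[20, 329, 108.4], [-2.07, 0.17, 4.68], 0]
    - [[20, 329, 108.4], [-2.07, 0.17, 4.68], 0]
    - [[20, 329, 108.4], [-2.07, 0.17, 4.68], 0]
    - [[20, 329, 108.4], [-2.07, 0.17, 4.68], 0]
    - [[20, 329, 108.4], [-2.07, 0.17, 4.68], 0]
    - [[20, 329, 108.4], [-2.07, 0.17, 4.68], 0]
    - [[20, 329, 108.4], [-2.07, 0.17, 4.68], 0]
    - [[20, 329, 108.4], [-2.07, 0.17, 4.68], 0]
    - [[20, 329, 108.4], [-2.07, 0.17, 4.68], 0]
    - [[20, 329, 108.4], [-2.07, 0.17, 4.68], 0]
    - [[20, 329, 108.4], [-2.07, 0.17, 4.68], 0]
    - [[20, 329, 108.4], [-2.07, 0.17, 4.68], 0]
    - [[20, 329, 108.4], [-2.07, 0.17, 4.68], 0]

```text
time: 4.55
ee_pos: [0.6171, -0.3192, 0.2]
tcp_rot: [-180.0, 0.0, -5.0]
wrist_force: [0.5, 0.0, 0.5]
opening: 0.0852
grasp_force: 0.0
```

```bash
cat > t.py <<'E'
from h import *
import sys
np.set_printoptions(precision=4,suppress=True)
col=sys.argv[1]; n=sys.argv[2]
im,d,P,C=shot(n,sys.argv[3] if len(sys.argv)>3 else None); print(pose()[0])
for ce,s,m in blobs(im,col,110,70,60):
    if s[4]<12000:
        e=cv2.fitEllipse(max(cv2.findContours(m.astype(np.uint8),0,2)[0],key=cv2.contourArea))
        print(col,ce.round(1),s[4],np.nanmedian(P[m],0),'ell',np.round(e[0],1),np.round(e[1],1),ray(C,*e[0],.0465))
E
python3 t.py yellow wrist
```

```text
[ 0.6171 -0.3192  0.1999]
yellow [278.1 199.2] 2103 [ 0.6189 -0.3182  0.0463] ell [278.1 199.2] [51.7 53.2] [ 0.6186 -0.3181  0.0465]
```

play_rows:
  increments:
    - [[1.5, -1.2, 40], [0, 0, 0], 0]
    - [[1.5, -1.2, 80], [0, 0, 0], 0]
    - [[1.5, -1.2, 120], [0, 0, 0], 0]
    - [[1.5, -1.2, 150], [0, 0, 0], 0]
    - [[1.5, -1.2, 162], [0, 0, 0], 0]
    - [[1.5, -1.2, 162], [0, 0, 0], 0]
    - [[1.5, -1.2, 162], [0, 0, 0], 1]
    - [[1.5, -1.2, 162], [0, 0, 0], 1]
    - [[1.5, -1.2, 162], [0, 0, 0], 1]
    - [[1.5, -1.2, 162], [0, 0, 0], 1]
    - [[1.5, -1.2, 162], [0, 0, 0], 1]
    - [[1.5, -1.2, 162], [0, 0, 0], 1]
    - [[1.5, -1.2, 162], [0, 0, 0], 1]
    - [[1.5, -1.2, 150], [0, 0, 0], 1]
    - [[1.5, -1.2, 110], [0, 0, 0], 1]
    - [[1.5, -1.2, 60], [0, 0, 0], 1]
    - [[1.5, -1.2, 10], [0, 0, 0], 1]
    - [[1.5, -1.2, 0], [0, 0, 0], 1]
    - [[1.5, -1.2, 0], [0, 0, 0], 1]
  grip_force: 50

```text
time: 6.5
ee_pos: [0.6196, -0.3186, 0.2037]
tcp_rot: [179.9, -0.3, -5.0]
wrist_force: [0.2, 0.2, -1.6]
opening: 0.0504
grasp_force: 52.4
```

```bash
python3 - <<'E'
from h import *
im,d,P,C=shot("wrist","held2"); p,Rt=pose()
for ce,s,m in blobs(im,'yellow',110,70,60):
    if 100<s[4]<12000: print(ce,s,(Rt.T@(np.nanmedian(P[m],0)-p)*1000).round(1))
print(go([.5396,.0867,.2],-5))
E
```

```text
[279.02286902 304.13973082] [ 221  252  117  105 9139] [ 0.9 -0.3 -8.4]
([-114.4, -396.5, 0.4], [0.03, -0.08, -0.0])
```

View pics/held2.png

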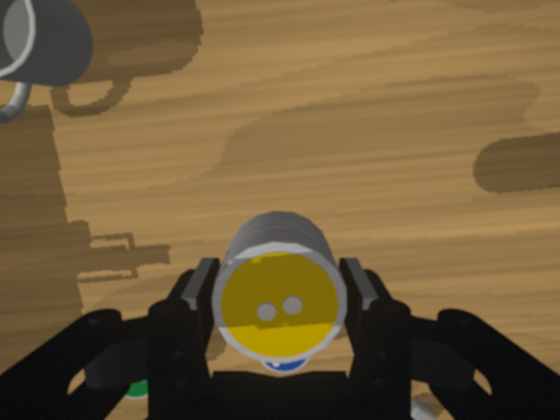

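The yellow tin is held centred at (279,304), offset only about (0.9, -0.3) mm from the TCP. I'll take a close look at the pockets before placing it.

play_rows:
  increments:
    - [[-204, -397, -60], [0, 0, 0], 1]
    - [[-204, -397, -60], [0, 0, 0], 1]
    - [[-204, -397, -60], [0, 0, 0], 1]
    - [[-204, -397, -60], [0, 0, 0], 1]
    - [[-204, -397, -60], [0, 0, 0], 1]
    - [[-204, -397, -60], [0, 0, 0], 1]
    - [[-204, -397, -60], [0, 0, 0], 1]
    - [[-204, -397, -60], [0, 0, 0], 1]
    - [[-204, -397, -60], [0, 0, 0], 1]
    - [[-204, -397, 0], [0, 0, 0], 1]
    - [[-204, -397, 0], [0, 0, 0], 1]
    - [[-204, -397, 0], [0, 0, 0], 1]
    - [[-204, -397, 0], [0, 0, 0], 1]
    - [[-204, -397, 0], [0, 0, 0], 1]
    - [[-204, -397, 0], [0, 0, 0], 1]
    - [[-204, -397, 0], [0, 0, 0], 1]
    - [[-204, -397, 0], [0, 0, 0], 1]
    - [[-204, -397, 0], [0, 0, 0], 1]
    - [[-204, -397, 0], [0, 0, 0], 1]

```text
time: 8.45
ee_pos: [0.4476, -0.0018, 0.2002]
tcp_rot: [-177.9, 0.0, -1.4]
wrist_force: [-0.5, 0.1, -1.5]
opening: 0.0505
grasp_force: 52.6
```

```bash
python3 m.py; python3 t.py yellow top
```

```text
[ 0.4476 -0.0018  0.2002]
red [353.5  20.3] 1413 [ 0.5609 -0.0399  0.1186] [ 0.5694 -0.0458  0.08  ]
red [ 87.3 160.4] 1292 [0.4881 0.136  0.0803] [0.4872 0.1362 0.08  ]
yellow [79.7 68.4] 1525 [0.5469 0.1305 0.0802] [0.547  0.1309 0.08  ]
green [74.5  3. ] 161 [0.5849 0.1268 0.0803] [0.5849 0.1273 0.08  ]
green [  5.3 161.2] 1026 [0.4851 0.1905 0.0852] [0.4878 0.1953 0.08  ]
green [498.  179.4] 2125 [ 0.4628 -0.1656  0.0463] [ 0.4686 -0.1464  0.08  ]
pocket [150.1   8. ] 962 [0.5846 0.0855 0.0656] (0.5884959697723389, 0.08419922739267349) 0.020443163812160492 ((0.5880807042121887, 0.08455502241849899), (0.021615518257021904, 0.03924151510000229), 178.7793731689453)
pocket [151.8  74.3] 5321 [0.5436 0.089  0.0656] (0.5421039462089539, 0.08644511550664902) 0.027678094804286957 ((0.5424154996871948, 0.08765332400798798), (0.051987286657094955, 0.05478574335575104), 77.77992248535156)
pocket [154.8 164.4] 4277 [0.4815 0.0942 0.0657] (0.4818289279937744, 0.09181247651576996) 0.02766731008887291 ((0.48141399025917053, 0.09302475303411484), (0.05177684873342514, 0.054540034383535385), 110.33893585205078)
[ 0.4476 -0.0018  0.2001]
yellow [210.2 212.9] 75 [0.5466 0.1321 0.0806] ell [210.3 211.8] [ 4.7 20.8] [0.5531 0.1368 0.0465]
```

```bash
python3 -c "
from h import *
print(go([.46,.0867,.2],-5))"
```

```text
([10.2, -88.7, 3.4], [-2.12, 0.12, 3.56])
```

play_rows:
  increments:
    - [[10.2, -88.7, 3.4], [-2.12, 0.12, 3.56], 1]
    - [[10.2, -88.7, 3.4], [-2.12, 0.12, 3.56], 1]
    - [[10.2, -88.7, 3.4], [-2.12, 0.12, 3.56], 1]
    - [[10.2, -88.7, 3.4], [-2.12, 0.12, 3.56], 1]
    - [[10.2, -88.7, 3.4], [-2.12, 0.12, 3.56], 1]
    - [[10.2, -88.7, 3.4], [-2.12, 0.12, 3.56], 1]
    - [[10.2, -88.7, 3.4], [-2.12, 0.12, 3.56], 1]
    - [[10.2, -88.7, 3.4], [-2.12, 0.12, 3.56], 1]

```text
time: 9.35
ee_pos: [0.4577, -0.0015, 0.2]
tcp_rot: [-177.9, 0.1, -1.4]
wrist_force: [-0.1, 0.7, -1.1]
opening: 0.05
grasp_force: 55.2
```

```bash
python3 m.py; python3 t.py yellow wrist look2
```

```text
[ 0.4577 -0.0015  0.2   ]
red [354.5  40.8] 1400 [ 0.5613 -0.0401  0.1187] [ 0.568  -0.0462  0.08  ]
red [ 90.  174.4] 1254 [0.4881 0.136  0.0803] [0.4872 0.1362 0.08  ]
yellow [82.8 84.3] 1488 [0.5467 0.1305 0.0802] [0.547  0.1309 0.08  ]
green [77.2 13.2] 458 [0.5887 0.1267 0.0802] [0.589 0.127 0.08 ]
green [  6.4 165.5] 1500 [0.4913 0.1907 0.0851] [0.4945 0.1955 0.08  ]
green [496.9 192.5] 2053 [ 0.4629 -0.1655  0.0463] [ 0.4698 -0.1463  0.08  ]
pocket [152.5  15.2] 2259 [0.5904 0.0848 0.0656] (0.5969969630241394, 0.08323100209236145) 0.0252061877399683 ((0.5917267799377441, 0.08343510329723358), (0.028881341218948364, 0.049332235008478165), 179.18531799316406)
pocket [154.1  89.7] 4992 [0.5435 0.0889 0.0657] (0.542060136795044, 0.0869448110461235) 0.027731234207749367 ((0.5421893000602722, 0.08764480799436569), (0.051841143518686295, 0.054820213466882706), 79.79080963134766)
pocket [156.6 178.1] 4161 [0.4813 0.0945 0.0657] (0.48162633180618286, 0.0921713188290596) 0.02754298597574234 ((0.48117396235466003, 0.09314724057912827), (0.05138872191309929, 0.054780203849077225), 111.89714050292969)
[ 0.4578 -0.0015  0.2   ]
yellow [82.8 84.4] 1455 [0.5467 0.1305 0.0802] ell [82.7 83.2] [ 23.4 109.5] [0.5508 0.1498 0.0465]
yellow [279.  304.3] 9134 [ 0.458  -0.0012  0.2056] ell [279.  304.5] [104.3 116.5] [0.3646 0.0069 0.0465]
```

View pics/look2.png

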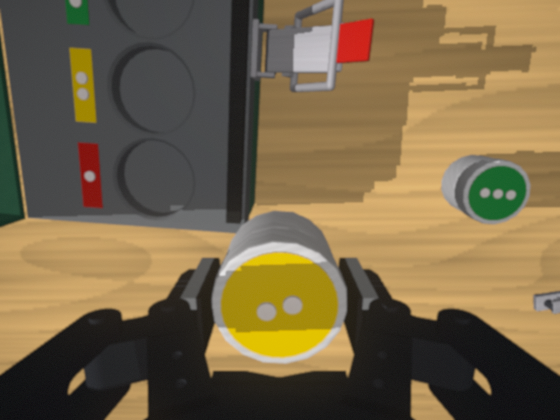

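The wrist view shows pocket 2 clearly at (154,90), with the tin held. But motion past y≈0 is blocked both times, so I'll check the joints.

```bash
python3 -c "
from h import *
print(telemetry.get_obs()['q'].round(2))"
```

```text
[ -1.41  -8.31  -8.5   89.88   2.12 179.94]
```

q6 has hit its limit: yaw = q1+180-q6. I'll use the equivalent half-turned grasp, yaw 175, from here on.

play_rows:
  increments:
    - [[0, 0, 0], [0, 0, -40], 1]
    - [[0, 0, 0], [0, 0, -40], 1]
    - [[0, 0, 0], [0, 0, -40], 1]
    - [[0, 0, 0], [0, 0, -40], 1]
    - [[0, 0, 0], [0, 0, -80], 1]
    - [[0, 0, 0], [0, 0, -80], 1]
    - [[0, 0, 0], [0, 0, -80], 1]
    - [[0, 0, 0], [0, 0, -80], 1]
    - [[0, 0, 0], [0, 0, -80], 1]
    - [[0, 0, 0], [0, 0, -120], 1]
    - [[0, 0, 0], [0, 0, -120], 1]
    - [[0, 0, 0], [0, 0, -120], 1]
    - [[0, 0, 0], [0, 0, -120], 1]
    - [[0, 0, 0], [0, 0, -120], 1]
    - [[0, 0, 0], [0, 0, -160], 1]
    - [[0, 0, 0], [0, 0, -160], 1]
    - [[0, 0, 0], [0, 0, -160], 1]
    - [[0, 0, 0], [0, 0, -160], 1]
    - [[0, 0, 0], [0, 0, -160], 1]
    - [[0, 0, 0], [0, 0, -160], 1]

```text
time: 11.45
ee_pos: [0.4578, -0.0015, 0.2]
tcp_rot: [178.0, -0.8, 158.7]
wrist_force: [1.4, -0.0, -0.5]
opening: 0.0504
grasp_force: 55.5
```

```bash
python3 -c "
from h import *
print(go([.62,.087,.22],175))"
```

```text
([-118.8, 141.9, -16.8], [2.07, -0.5, -16.28])
```

play_rows:
  increments:
    - [[-119, 142, -17], [2.07, -0.5, -16.28], 1]
    - [[-119, 142, -17], [2.07, -0.5, -16.28], 1]
    - [[-119, 142, -17], [2.07, -0.5, -16.28], 1]
    - [[-119, 142, -17], [2.07, -0.5, -16.28], 1]
    - [[-119, 142, -17], [2.07, -0.5, -16.28], 1]
    - [[-119, 142, -17], [2.07, -0.5, -16.28], 1]
    - [[-119, 142, -17], [2.07, -0.5, -16.28], 1]
    - [[-119, 142, -17], [2.07, -0.5, -16.28], 1]
    - [[-119, 142, -17], [2.07, -0.5, -16.28], 1]
    - [[-119, 142, -17], [2.07, -0.5, -16.28], 1]

```text
time: 12.45
ee_pos: [0.62, 0.0864, 0.2208]
tcp_rot: [180.0, 0.0, 174.9]
wrist_force: [0.4, -0.1, -1.9]
opening: 0.0504
grasp_force: 55.6
```

```bash
python3 m.py; python3 - <<'E'
from h import *
im,d,P,C=shot("wrist"); p,Rt=pose()
for ce,s,m in blobs(im,'yellow',110,70,60):
    if 3000<s[4]<12000: print(ce,s,(Rt.T@(np.nanmedian(P[m],0)-p)*1000).round(1))
E
```

```text
[0.62   0.0864 0.2208]
red [334.5  23. ] 819 [0.4976 0.1352 0.0803] [0.4974 0.1354 0.08  ]
red [ 70.  146.9] 1195 [ 0.5611 -0.0394  0.1188] [ 0.5625 -0.0622  0.08  ]
yellow [50.9 21.7] 119 [ 0.4576 -0.098  -0.0002] [ 0.4797 -0.0545  0.08  ]
yellow [331.7  97.6] 1272 [0.5451 0.1311 0.0803] [0.5451 0.1311 0.08  ]
yellow [ 41.8 184.2] 73 [ 0.5986 -0.1437 -0.0004] [ 0.5879 -0.0903  0.08  ]
yellow [137.1 293.6] 478 [ 0.7251 -0.0749 -0.0004] [ 0.6849 -0.0365  0.08  ]
yellow [134.4 307.8] 124 [ 0.7415 -0.0822 -0.0004] [ 0.6976 -0.0413  0.08  ]
yellow [420.2 393.2] 182 [ 0.8833  0.2298 -0.0006] [0.8057 0.198  0.08  ]
green [328.5 181.1] 813 [0.6037 0.1257 0.0803] [0.6048 0.1258 0.08  ]
green [496.7 317.7] 63 [0.6825 0.2144 0.1548] [0.734  0.2609 0.08  ]
green [481.7 381. ] 116 [0.7034 0.1913 0.1806] [0.7973 0.2524 0.08  ]
blue [331.3 237.8] 150 [0.6483 0.1262 0.0802] [0.6503 0.1256 0.08  ]
pocket [269.3  21.4] 3188 [0.489  0.0914 0.0657] (0.4824431836605072, 0.09175868332386017) 0.02757946588099003 ((0.48754146695137024, 0.0912858173251152), (0.039175063371658325, 0.055862296372652054), 177.50244140625)
pocket [269.   98.8] 4541 [0.5414 0.0864 0.0657] (0.5423992276191711, 0.08649209886789322) 0.027735073119401932 ((0.5425072312355042, 0.08651537448167801), (0.05483298376202583, 0.05492568388581276), 173.07020568847656)
pocket [269.9 180.1] 3669 [0.6029 0.0812 0.0656] (0.6029670238494873, 0.08106660842895508) 0.027616463601589203 ((0.6029276847839355, 0.08109472692012787), (0.05381689593195915, 0.05483526363968849), 167.99734497070312)
[279.02818452 304.2403391 ] [ 221  252  117  105 9083] [ 0.1  0.4 -5.6]
```

```bash
python3 -c "
from h import *
print(go([.5424,.0861,.106],175))"
```

```text
([77.4, -7.4, 114.5], [0.01, 0.02, -0.1])
```

play_rows:
  increments:
    - [[40, -7.4, 0], [0, 0, -0.1], 1]
    - [[77.4, -7.4, 0], [0, 0, -0.1], 1]
    - [[77.4, -7.4, 40], [0, 0, -0.1], 1]
    - [[77.4, -7.4, 70], [0, 0, -0.1], 1]
    - [[77.4, -7.4, 85], [0, 0, -0.1], 1]
    - [[77.4, -7.4, 92], [0, 0, -0.1], 1]
    - [[77.4, -7.4, 96], [0, 0, -0.1], 1]
    - [[77.4, -7.4, 100], [0, 0, -0.1], 1]
    - [[77.4, -7.4, 104], [0, 0, -0.1], 1]
    - [[77.4, -7.4, 108], [0, 0, -0.1], 1]
    - [[77.4, -7.4, 111], [0, 0, -0.1], 1]
    - [[77.4, -7.4, 111], [0, 0, -0.1], 1]

```text
time: 13.75
ee_pos: [0.5432, 0.0859, 0.1165]
tcp_rot: [180.0, 0.4, 175.0]
wrist_force: [-22.1, -5.5, 45.0]
opening: 0.05
grasp_force: 63.8
```

Blocked, with the wall pushing the tin towards -x. I'll back off, shift -x by about 1.5 mm and re-press.

play_rows:
  increments:
    - [[0, 0, -4], [0, 0, 0], 1]
    - [[0.8, 0, -5], [0, 0, 0], 1]
    - [[1.5, 0.3, -5], [0, 0, 0], 1]
    - [[1.5, 0.3, -3], [0, 0, 0], 1]
    - [[1.5, 0.3, -1], [0, 0, 0], 1]
    - [[1.5, 0.3, -1], [0, 0, 0], 1]

```text
time: 14.35
ee_pos: [0.5427, 0.086, 0.1164]
tcp_rot: [180.0, 0.4, 175.0]
wrist_force: [-13.0, -6.4, 33.9]
opening: 0.0507
grasp_force: 62.9
```

play_rows:
  increments:
    - [[1.5, 0.3, -10], [0, 0, 0], 1]
    - [[1.5, 0.3, -14], [0, 0, 0], 1]
    - [[1.5, 0.3, -14], [0, 0, 0], 1]
    - [[1.5, 0.3, -14], [0, 0, 0], 1]

```text
time: 14.75
ee_pos: [0.5396, 0.0871, 0.1237]
tcp_rot: [-180.0, -0.0, 175.0]
wrist_force: [0.1, -0.6, -1.7]
opening: 0.0506
grasp_force: 59.3
```

```bash
python3 - <<'E'
from h import *
np.set_printoptions(precision=4,suppress=True)
im,d,P,C=shot("wrist","stuck2"); p,Rt=pose(); print(telemetry.get_obs()['tcp_rot'],p)
for ce,s,m in blobs(im,'yellow',110,70,60):
    if 3000<s[4]<12000:
        print(ce,s,(Rt.T@(np.nanmedian(P[m],0)-p)*1000).round(1))
        q=(P[m]-p)@Rt*1000; q=q[np.isfinite(q).all(1)]
        A=np.c_[q[:,:2],np.ones(len(q))]; print("plane",np.linalg.lstsq(A,q[:,2],rcond=None)[0], q.min(0),q.max(0))
E
```

```text
[-179.9873   -0.0653  175.0278] [0.5395 0.0871 0.1235]
[71.6667 60.0761] [   0   19  190   83 4125] [  99.9 -144.6  123.9]
plane [  0.0024  -0.001  123.5562] [  75.5489 -185.2552  121.229 ] [125.0092 -56.8836 126.8797]
[278.8197 302.5221] [ 220  249  119  108 9563] [ 1.6  0.5 -7.4]
plane [ 0.026  -0.0117 -7.3969] [-22.2789 -21.2187  -9.7352] [21.9383 22.292  -4.7207]
```

View pics/stuck2.png

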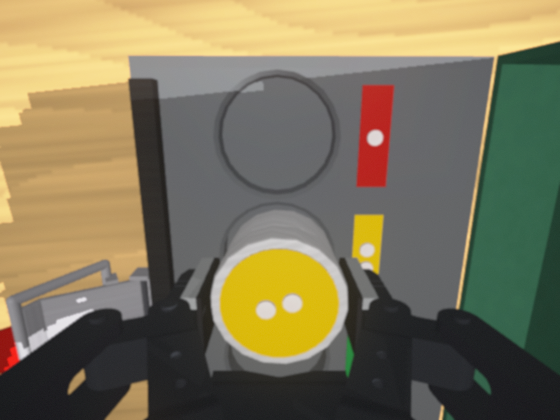

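```bash
cat > pk.py <<'E'
from h import *
np.set_printoptions(precision=4,suppress=True)
def pockets(im,P,C):
    z=P[...,2]; m=((z>.058)&(z<.074)&(P[...,1]>.03)&(P[...,1]<.14)).astype(np.uint8)*255
    m=cv2.morphologyEx(m,cv2.MORPH_OPEN,np.ones((7,7))); n,l,s,c=cv2.connectedComponentsWithStats(m); out=[]
    for i in range(1,n):
        if s[i][4]>1500:
            h=cv2.convexHull(np.argwhere(l==i)[:,::-1].astype(np.int32)); 
            w=np.array([ray(C,*q[0],.0657)[:2] for q in h],np.float32)
            A=np.c_[2*w,np.ones(len(w))]; x=np.linalg.lstsq(A,(w**2).sum(1),rcond=None)[0]
            out.append((x[:2],np.sqrt(x[2]+x[0]**2+x[1]**2)))
    return out
if __name__=="__main__":
    im,d,P,C=shot("wrist"); print(pose()[0])
    for c,r in pockets(im,P,C): print(c,r)
    g=cv2.medianBlur(cv2.cvtColor(im,cv2.COLOR_RGB2GRAY),3)
    hc=cv2.HoughCircles(g,cv2.HOUGH_GRADIENT,1.5,60,param1=80,param2=40,minRadius=45,maxRadius=75)
    if hc is not None:
        for u,v,r in hc[0][:4]: print("hough",u,v,r,ray(C,u,v,.08),ray(C,u,v,.066))
E
python3 pk.py
```

```text
[0.5394 0.0871 0.1234]
[0.4833 0.0917] 0.028601500763228538
hough 275.25 135.75 57.3 [0.4816 0.0909 0.08  ] [0.4824 0.0907 0.066 ]
hough 279.75 288.75 74.1 [0.5593 0.0863 0.08  ] [0.5666 0.0857 0.066 ]
```

play_rows:
  increments:
    - [[-3, -0.6, 0], [0, 0, 0], 1]
    - [[-3, -0.6, 4], [0, 0, 0], 1]
    - [[-3, -0.6, 8], [0, 0, 0], 1]
    - [[-3, -0.6, 9], [0, 0, 0], 1]
    - [[-1.8, -0.6, 9], [0, 0, 0], 1]
    - [[-2.2, 0.2, 9], [0, 0, 0], 1]
    - [[-3, 0.6, 9], [0, 0, 0], 1]
    - [[-3.8, 0.2, 9], [0, 0, 0], 1]
    - [[-4.2, -0.6, 9], [0, 0, 0], 1]
    - [[-3.8, -1.4, 9], [0, 0, 0], 1]
    - [[-3, -1.8, 9], [0, 0, 0], 1]
    - [[-2.2, -1.4, 9], [0, 0, 0], 1]
    - [[-3, -0.6, 9], [0, 0, 0], 1]
    - [[-3, -0.6, 9], [0, 0, 0], 1]

```text
time: 16.25
ee_pos: [0.5426, 0.0861, 0.1154]
tcp_rot: [-180.0, 0.0, 175.0]
wrist_force: [-1.8, -2.2, 0.2]
opening: 0.0507
grasp_force: 59.2
```

```bash
python3 t.py yellow top; python3 -c "
from h import *
im,d,P,C=shot('side','sidestuck'); cv2.imwrite('pics/sc.png',cv2.resize(im[80:240,200:360,::-1],None,fx=3.7,fy=3.7))"
```

```text
[0.5426 0.0861 0.1153]
```

View pics/sc.png

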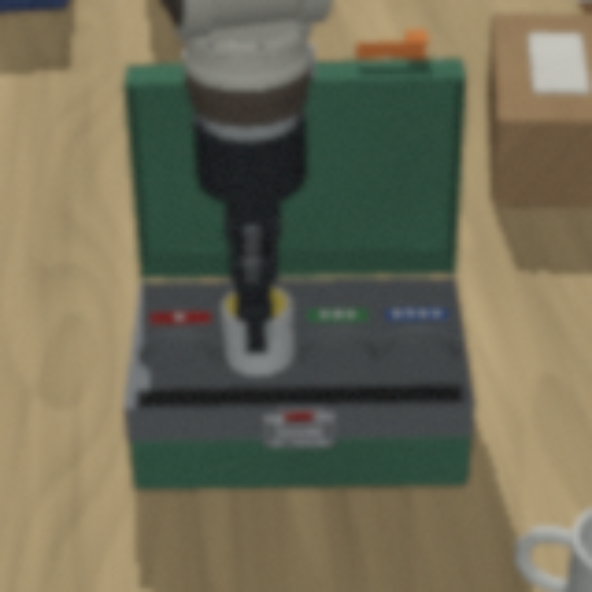

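The side view shows the tin entering pocket 2, and the force is about zero. I'll continue down.

play_rows:
  increments:
    - [[0, 0, 3], [0, 0, 0], 1]
    - [[0, 0, 6], [0, 0, 0], 1]
    - [[0, 0, 9], [0, 0, 0], 1]
    - [[0, 0, 11], [0, 0, 0], 1]
    - [[0, 0, 12], [0, 0, 0], 1]
    - [[0, 0, 12], [0, 0, 0], 1]

```text
time: 16.95
ee_pos: [0.5431, 0.0863, 0.1052]
tcp_rot: [180.0, 0.1, 175.0]
wrist_force: [-7.2, -2.1, 15.1]
opening: 0.0506
grasp_force: 60.9
```

play_rows:
  increments:
    - [[0, 0, 11], [0, 0, 0], 0]
    - [[0, 0, 10], [0, 0, 0], 0]
    - [[0, 0, 10], [0, 0, 0], 0]
    - [[0, 0, 10], [0, 0, 0], 0]
    - [[0, 0, 10], [0, 0, 0], 0]
    - [[0, 0, 0], [0, 0, 0], 0]
    - [[0, 0, -40], [0, 0, 0], 0]
    - [[0, 0, -85], [0, 0, 0], 0]
    - [[0, 0, -115], [0, 0, 0], 0]
    - [[0, 0, -115], [0, 0, 0], 0]

```text
time: 17.95
ee_pos: [0.5441, 0.0865, 0.224]
tcp_rot: [179.9, 0.4, 175.0]
wrist_force: [-0.2, 0.7, -0.3]
opening: 0.0856
grasp_force: 0.0
```

```bash
python3 - <<'E'
from h import *
np.set_printoptions(precision=4,suppress=True)
im,d,P,C=shot("wrist"); print(pose()[0])
for ce,s,m in blobs(im,'yellow',110,70,60):
    if s[4]>1200:
        e=cv2.fitEllipse(max(cv2.findContours(m.astype(np.uint8),0,2)[0],key=cv2.contourArea)); q=P[m];q=q[np.isfinite(q).all(1)]
        print(ce,s[4],np.median(q,0),ray(C,*e[0],.112),np.linalg.lstsq(np.c_[q[:,:2],np.ones(len(q))],q[:,2],rcond=None)[0])
    if s[4]>1200: pass
im,d,P,C=shot("top")
for c in('yellow','green','blue'):
    for ce,s,m in blobs(im,c,110,70,40):
        if s[4]<300: print(c,ce,s[4],np.nanmedian(P[m],0))
print(go([.461,-.166,.2],175))
E
```

```text
[0.5435 0.0864 0.2212]
[341.765   51.0588] 2957 [ 0.4327  0.1446 -0.0003] [0.4404 0.1398 0.112 ] [-0.0003 -0.0001 -0.0002]
[78.928  78.8612] 3695 [ 0.4321 -0.0893 -0.0003] [ 0.4477 -0.0252  0.112 ] [ 0.0021 -0.0001 -0.0012]
[278.4957 211.8901] 2822 [0.5419 0.087  0.1122] [0.5424 0.087  0.112 ] [-0.0013  0.0006  0.1129]
[ 32.713  259.7961] 1756 [ 0.6076 -0.185  -0.0003] [ 0.5608 -0.0889  0.112 ] [-0.0035  0.0016  0.002 ]
[ 58.3969 297.5398] 2086 [ 0.6508 -0.1629 -0.0004] [ 0.5928 -0.0811  0.112 ] [-0.0035  0.0003  0.002 ]
green [312.4375 240.0703] 128 [ 0.4608 -0.1655  0.0469]
blue [360.7442 233.2713] 129 [ 0.4777 -0.3116  0.0472]
blue [381.2051 303.9231] 78 [ 0.2642 -0.3691  0.0212]
([59.8, -258.5, 19.0], [0.03, 0.09, 0.02])
```

Tin 2 is seated: its top is at 112 mm, flat, at (0.5424, 0.087). Next is the green tin.

play_rows:
  increments:
    - [[60, -258, 19], [0, 0, 0], 0]
    - [[60, -258, 19], [0, 0, 0], 0]
    - [[60, -258, 19], [0, 0, 0], 0]
    - [[60, -258, 19], [0, 0, 0], 0]
    - [[60, -258, 19], [0, 0, 0], 0]
    - [[60, -258, 19], [0, 0, 0], 0]
    - [[60, -258, 19], [0, 0, 0], 0]
    - [[60, -258, 19], [0, 0, 0], 0]
    - [[60, -258, 19], [0, 0, 0], 0]
    - [[60, -258, 19], [0, 0, 0], 0]
    - [[60, -258, 19], [0, 0, 0], 0]
    - [[60, -258, 19], [0, 0, 0], 0]

```text
time: 19.25
ee_pos: [0.4607, -0.165, 0.1992]
tcp_rot: [180.0, -0.0, 175.1]
wrist_force: [-0.5, -1.3, -0.0]
opening: 0.0855
grasp_force: 0.0
```

```bash
python3 t.py green wrist|grep '0.04[67]'; python3 -c "
from h import *
im,d,P,C=shot('wrist')
for ce,s,m in blobs(im,'green',110,70,600):
    e=cv2.fitEllipse(max(cv2.findContours(m.astype(np.uint8),0,2)[0],key=cv2.contourArea)); q=ray(C,*e[0],.0465); q[2]=.038; print(ce,s[4],e,go(q,175))"
```

```text
green [277.4 201.5] 1820 [ 0.4598 -0.1658  0.0462] ell [277.5 201.6] [50.  51.6] [ 0.4608 -0.1657  0.0465]
[277.67951542 201.57213656] 1816 ((277.74945068359375, 201.69056701660156), (49.89320373535156, 51.52486801147461), 90.2057876586914) ([-0.3, -0.4, 161.2], [-0.0, -0.01, 0.06])
```

play_rows:
  increments:
    - [[-0.3, -0.4, 45], [0, 0, 0], 0]
    - [[-0.3, -0.4, 90], [0, 0, 0], 0]
    - [[-0.3, -0.4, 130], [0, 0, 0], 0]
    - [[-0.3, -0.4, 155], [0, 0, 0], 0]
    - [[-0.3, -0.4, 161], [0, 0, 0], 0]
    - [[-0.3, -0.4, 161], [0, 0, 0], 0]
    - [[-0.3, -0.4, 161], [0, 0, 0], 0]
    - [[-0.3, -0.4, 161], [0, 0, 0], 1]
    - [[-0.3, -0.4, 161], [0, 0, 0], 1]
    - [[-0.3, -0.4, 161], [0, 0, 0], 1]
    - [[-0.3, -0.4, 161], [0, 0, 0], 1]
    - [[-0.3, -0.4, 161], [0, 0, 0], 1]
    - [[-0.3, -0.4, 161], [0, 0, 0], 1]
    - [[-0.3, -0.4, 120], [0, 0, 0], 1]
    - [[-0.3, -0.4, 75], [0, 0, 0], 1]
    - [[-0.3, -0.4, 30], [0, 0, 0], 1]
    - [[-0.3, -0.4, 0], [0, 0, 0], 1]
    - [[-0.3, -0.4, 0], [0, 0, 0], 1]

```text
time: 21.15
ee_pos: [0.4622, -0.1666, 0.2042]
tcp_rot: [-179.9, 0.4, 175.0]
wrist_force: [-0.1, -0.5, -1.1]
opening: 0.0506
grasp_force: 52.6
```

```bash
python3 -c "
from h import *
print(go([.6025,.0813,.2],175))"
```

```text
([-118.2, 259.1, 4.6], [-0.11, 0.4, 0.02])
```

play_rows:
  increments:
    - [[-119.5, 258, 0], [0, 0, 0], 1]
    - [[-119.5, 258, 0], [0, 0, 0], 1]
    - [[-119.5, 258, 0], [0, 0, 0], 1]
    - [[-119.5, 258, 0], [0, 0, 0], 1]
    - [[-119.5, 258, 0], [0, 0, 0], 1]
    - [[-119.5, 258, 0], [0, 0, 0], 1]
    - [[-119.5, 258, 0], [0, 0, 0], 1]
    - [[-119.5, 258, 0], [0, 0, 0], 1]
    - [[-119.5, 258, 0], [0, 0, 0], 1]
    - [[-119.5, 258, 0], [0, 0, 0], 1]
    - [[-119.5, 258, 0], [0, 0, 0], 1]
    - [[-119.5, 258, 0], [0, 0, 0], 1]
    - [[-119.5, 258, 0], [0, 0, 0], 1]
    - [[-119.5, 258, 0], [0, 0, 0], 1]

```text
time: 22.55
ee_pos: [0.6021, 0.0805, 0.1993]
tcp_rot: [180.0, -0.0, 175.0]
wrist_force: [0.5, -1.2, 0.2]
opening: 0.0503
grasp_force: 52.8
```

```bash
cat > held.py <<'E'
from h import *
import sys
im,d,P,C=shot("wrist"); p,Rt=pose()
for ce,s,m in blobs(im,sys.argv[1],110,60,60):
    if s[4]>3000:
        q=(P[m]-p)@Rt*1000; q=q[np.isfinite(q).all(1)]; q=q[abs(q[:,2])<30]
        if len(q): print(ce,s[4],'mid',((np.percentile(q,1,0)+np.percentile(q,99,0))/2).round(1),'slope',np.linalg.lstsq(np.c_[q[:,:2],np.ones(len(q))],q[:,2],rcond=None)[0].round(3))
x=[float(a) for a in sys.argv[2:5]]; print(go(x,175))
E
python3 held.py green .6025 .0813 .116
```

```text
[279.07132867 301.86480186] 8580 mid [ 0.   0.5 -6.5] slope [-2.000e-03 -1.000e-03 -6.473e+00]
([-0.3, 0.8, 83.2], [-0.0, -0.0, 0.01])
```

play_rows:
  increments:
    - [[-0.6, 0.6, 40], [0, 0, 0], 1]
    - [[-0.6, 0.6, 65], [0, 0, 0], 1]
    - [[-0.6, 0.6, 75], [0, 0, 0], 1]
    - [[-0.6, 0.6, 80], [0, 0, 0], 1]
    - [[-0.6, 0.6, 83], [0, 0, 0], 1]
    - [[-0.6, 0.6, 84], [0, 0, 0], 1]
    - [[0.4, 0.6, 84], [0, 0, 0], 1]
    - [[-0.6, 1.6, 84], [0, 0, 0], 1]
    - [[-1.6, 0.6, 84], [0, 0, 0], 1]
    - [[-0.6, -0.4, 84], [0, 0, 0], 1]
    - [[-0.6, 0.6, 84], [0, 0, 0], 1]
    - [[-0.6, 0.6, 84], [0, 0, 0], 1]

```text
time: 23.8
ee_pos: [0.6029, 0.0812, 0.1152]
tcp_rot: [180.0, 0.0, 175.0]
wrist_force: [-0.3, -0.6, -1.2]
opening: 0.0506
grasp_force: 52.9
```

In the pocket. Going down and releasing.

play_rows:
  increments:
    - [[0, 0, 4], [0, 0, 0], 1]
    - [[0, 0, 7], [0, 0, 0], 1]
    - [[0, 0, 9], [0, 0, 0], 1]
    - [[0, 0, 11], [0, 0, 0], 1]
    - [[0, 0, 11], [0, 0, 0], 1]
    - [[0, 0, 10], [0, 0, 0], 0]
    - [[0, 0, 10], [0, 0, 0], 0]
    - [[0, 0, 10], [0, 0, 0], 0]
    - [[0, 0, 10], [0, 0, 0], 0]
    - [[0, 0, 0], [0, 0, 0], 0]
    - [[0, 0, -40], [0, 0, 0], 0]
    - [[0, 0, -85], [0, 0, 0], 0]
    - [[0, 0, -105], [0, 0, 0], 0]
    - [[0, 0, -105], [0, 0, 0], 0]
    - [[0, 0, -105], [0, 0, 0], 0]

```text
time: 25.3
ee_pos: [0.603, 0.0812, 0.2205]
tcp_rot: [180.0, 0.0, 175.0]
wrist_force: [0.2, 0.8, -0.7]
opening: 0.0856
grasp_force: 0.0
```

```bash
python3 - <<'E'
from h import *
np.set_printoptions(precision=4,suppress=True)
im,d,P,C=shot("wrist"); print(pose()[0])
for col in('yellow','green'):
  for ce,s,m in blobs(im,col,110,70,60):
    q=P[m];q=q[np.isfinite(q).all(1)]
    if s[4]>1200 and np.median(q,0)[2]>.1: print(col,ce,s[4],np.median(q,0),np.linalg.lstsq(np.c_[q[:,:2],np.ones(len(q))],q[:,2],rcond=None)[0])
im,d,P,C=shot("top")
for ce,s,m in blobs(im,'blue',110,70,40):
        if s[4]<300: print(ce,s[4],np.nanmedian(P[m],0))
print(go([.478,-.312,.2],175))
E
```

```text
[0.6026 0.0812 0.2194]
yellow [278.9635 125.0101] 3562 [0.5423 0.0869 0.1122] [0.0012 0.002  0.1114]
green [278.8921 215.224 ] 2558 [0.6011 0.0818 0.1122] [-0.0018  0.0001  0.1132]
[360.7442 233.2713] 129 [ 0.4776 -0.3115  0.0471]
[381.2051 303.9231] 78 [ 0.2642 -0.3689  0.0213]
([89.8, -402.4, 19.2], [-0.03, -0.12, 0.02])
```

Tin 3 is seated. Now the blue one.

play_rows:
  increments:
    - [[90, -402, 19], [0, 0, 0], 0]
    - [[90, -402, 19], [0, 0, 0], 0]
    - [[90, -402, 19], [0, 0, 0], 0]
    - [[90, -402, 19], [0, 0, 0], 0]
    - [[90, -402, 19], [0, 0, 0], 0]
    - [[90, -402, 19], [0, 0, 0], 0]
    - [[90, -402, 19], [0, 0, 0], 0]
    - [[90, -402, 19], [0, 0, 0], 0]
    - [[90, -402, 19], [0, 0, 0], 0]
    - [[90, -402, 19], [0, 0, 0], 0]
    - [[90, -402, 19], [0, 0, 0], 0]
    - [[90, -402, 19], [0, 0, 0], 0]
    - [[90, -402, 19], [0, 0, 0], 0]
    - [[90, -402, 19], [0, 0, 0], 0]
    - [[90, -402, 19], [0, 0, 0], 0]
    - [[90, -402, 19], [0, 0, 0], 0]
    - [[90, -402, 19], [0, 0, 0], 0]

```text
time: 27.1
ee_pos: [0.4783, -0.3114, 0.2012]
tcp_rot: [-180.0, -0.0, 175.0]
wrist_force: [0.5, 0.6, -0.6]
opening: 0.0854
grasp_force: 0.0
```

```bash
python3 -c "
from h import *
im,d,P,C=shot('wrist'); print(pose()[0])
for ce,s,m in blobs(im,'blue',110,70,600):
    e=cv2.fitEllipse(max(cv2.findContours(m.astype(np.uint8),0,2)[0],key=cv2.contourArea)); q=ray(C,*e[0],.0465); q[2]=.038; print(ce,s[4],e,np.nanmedian(P[m],0),go(q,175))"
```

```text
[ 0.47827466 -0.31143301  0.20121096]
[279.07264722 199.70996147] 1817 ((279.132080078125, 199.73822021484375), (50.470947265625, 51.85725784301758), 86.06253814697266) [ 0.4775887  -0.31077863  0.04620307] ([0.9, 0.7, 163.2], [-0.0, -0.01, 0.03])
```

play_rows:
  increments:
    - [[0.9, 0.7, 45], [0, 0, 0], 0]
    - [[0.9, 0.7, 90], [0, 0, 0], 0]
    - [[0.9, 0.7, 130], [0, 0, 0], 0]
    - [[0.9, 0.7, 155], [0, 0, 0], 0]
    - [[0.9, 0.7, 163], [0, 0, 0], 0]
    - [[0.9, 0.7, 163], [0, 0, 0], 0]
    - [[0.9, 0.7, 163], [0, 0, 0], 0]
    - [[0.9, 0.7, 163], [0, 0, 0], 1]
    - [[0.9, 0.7, 163], [0, 0, 0], 1]
    - [[0.9, 0.7, 163], [0, 0, 0], 1]
    - [[0.9, 0.7, 163], [0, 0, 0], 1]
    - [[0.9, 0.7, 163], [0, 0, 0], 1]
    - [[0.9, 0.7, 163], [0, 0, 0], 1]
    - [[0.9, 0.7, 120], [0, 0, 0], 1]
    - [[0.9, 0.7, 75], [0, 0, 0], 1]
    - [[0.9, 0.7, 30], [0, 0, 0], 1]
    - [[0.9, 0.7, 0], [0, 0, 0], 1]
    - [[0.9, 0.7, 0], [0, 0, 0], 1]

```text
time: 28.95
ee_pos: [0.4788, -0.3116, 0.2067]
tcp_rot: [-179.8, 0.4, 175.0]
wrist_force: [-0.8, -0.1, 0.2]
opening: 0.0504
grasp_force: 52.5
```

play_rows:
  increments:
    - [[-151, 401, 0], [0, 0, 0], 1]
    - [[-151, 401, 0], [0, 0, 0], 1]
    - [[-151, 401, 0], [0, 0, 0], 1]
    - [[-151, 401, 0], [0, 0, 0], 1]
    - [[-151, 401, 0], [0, 0, 0], 1]
    - [[-151, 401, 0], [0, 0, 0], 1]
    - [[-151, 401, 0], [0, 0, 0], 1]
    - [[-151, 401, 0], [0, 0, 0], 1]
    - [[-151, 401, 0], [0, 0, 0], 1]
    - [[-151, 401, 0], [0, 0, 0], 1]
    - [[-151, 401, 0], [0, 0, 0], 1]
    - [[-151, 401, 0], [0, 0, 0], 1]
    - [[-151, 401, 0], [0, 0, 0], 1]
    - [[-151, 401, 0], [0, 0, 0], 1]
    - [[-151, 401, 0], [0, 0, 0], 1]
    - [[-151, 401, 0], [0, 0, 0], 1]
    - [[-151, 401, 0], [0, 0, 0], 1]
    - [[-151, 401, 0], [0, 0, 0], 1]

```text
time: 30.75
ee_pos: [0.6626, 0.0756, 0.2011]
tcp_rot: [-180.0, -0.0, 175.0]
wrist_force: [-0.9, 0.2, -0.9]
opening: 0.0505
grasp_force: 52.6
```

```bash
python3 held.py blue .6627 .076 .116
```

```text
[278.85787467 301.77174172] 8394 mid [ 0.1  0.5 -6.3] slope [-3.000e-03  1.000e-03 -6.325e+00]
([-0.1, 0.3, 85.2], [0.0, -0.01, 0.03])
```

play_rows:
  increments:
    - [[-0.2, 0.2, 40], [0, 0, 0], 1]
    - [[-0.2, 0.2, 65], [0, 0, 0], 1]
    - [[-0.2, 0.2, 75], [0, 0, 0], 1]
    - [[-0.2, 0.2, 81], [0, 0, 0], 1]
    - [[-0.2, 0.2, 84.5], [0, 0, 0], 1]
    - [[-0.2, 0.2, 85.5], [0, 0, 0], 1]
    - [[0.8, 0.2, 85.5], [0, 0, 0], 1]
    - [[-0.2, 1.2, 85.5], [0, 0, 0], 1]
    - [[-1.2, 0.2, 85.5], [0, 0, 0], 1]
    - [[-0.2, -0.8, 85.5], [0, 0, 0], 1]
    - [[-0.2, 0.2, 85.5], [0, 0, 0], 1]
    - [[-0.2, 0.2, 85.5], [0, 0, 0], 1]

```text
time: 32.0
ee_pos: [0.663, 0.0759, 0.1157]
tcp_rot: [-180.0, 0.0, 175.0]
wrist_force: [-0.8, 0.1, -0.9]
opening: 0.0506
grasp_force: 52.7
```

play_rows:
  increments:
    - [[0, 0, 4], [0, 0, 0], 1]
    - [[0, 0, 7], [0, 0, 0], 1]
    - [[0, 0, 9], [0, 0, 0], 1]
    - [[0, 0, 11], [0, 0, 0], 1]
    - [[0, 0, 11], [0, 0, 0], 1]
    - [[0, 0, 10], [0, 0, 0], 0]
    - [[0, 0, 10], [0, 0, 0], 0]
    - [[0, 0, 10], [0, 0, 0], 0]
    - [[0, 0, 10], [0, 0, 0], 0]
    - [[0, 0, 0], [0, 0, 0], 0]
    - [[0, 0, -40], [0, 0, 0], 0]
    - [[0, 0, -85], [0, 0, 0], 0]
    - [[0, 0, -105], [0, 0, 0], 0]
    - [[0, 0, -105], [0, 0, 0], 0]
    - [[0, 0, -105], [0, 0, 0], 0]

```text
time: 33.5
ee_pos: [0.6631, 0.0759, 0.221]
tcp_rot: [180.0, 0.0, 175.0]
wrist_force: [-0.3, 0.3, -0.2]
opening: 0.0852
grasp_force: 0.0
```

```bash
python3 - <<'E'
from h import *
np.set_printoptions(precision=4,suppress=True)
im,d,P,C=shot("wrist"); print(pose()[0])
for col in('yellow','green','blue'):
  for ce,s,m in blobs(im,col,110,70,60):
    q=P[m];q=q[np.isfinite(q).all(1)]
    if s[4]>700 and np.median(q,0)[2]>.1: print(col,ce,s[4],np.median(q,0),np.linalg.lstsq(np.c_[q[:,:2],np.ones(len(q))],q[:,2],rcond=None)[0])
for n in("top","side"):
  im,d,P,C=shot(n,n+"2")
  m=(P[...,2]>.125)&(P[...,2]<.3)&(P[...,1]>.15)&(P[...,1]<.28)&(P[...,0]<.71)
  q=P[m]; print(n,len(q),np.percentile(q,[1,50,99],0))
  for x in (.47,.55,.63):
    a=q[(abs(q[:,0]-x)<.02)]; 
    for lo in np.arange(.13,.27,.02):
        b=a[(a[:,2]>=lo)&(a[:,2]<lo+.02)]
        if len(b)>4: print(x,lo.round(2),len(b),np.percentile(b[:,1],[2,50,98]))
E
```

```text
[0.6627 0.0758 0.2198]
yellow [279.1043  27.3144] 3518 [0.5469 0.0865 0.1123] [ 0.0002 -0.0002  0.1122]
green [279.0319 123.9407] 3170 [0.6012 0.0817 0.1122] [-0.0016 -0.0013  0.1133]
blue [278.9629 214.987 ] 2537 [0.6619 0.0765 0.1122] [-0.0016  0.0006  0.1132]
top 890 [[0.4582 0.2025 0.2275]
 [0.5367 0.2221 0.2392]
 [0.682  0.2515 0.2626]]
0.47 0.23 204 [0.2018 0.2208 0.242 ]
0.55 0.23 169 [0.2076 0.2213 0.2351]
0.63 0.23 79 [0.2108 0.2224 0.2307]
0.63 0.25 7 [0.2129 0.2149 0.217 ]
side 3223 [[0.0503 0.1587 0.1266]
 [0.5632 0.223  0.1845]
 [0.6785 0.2389 0.2588]]
0.47 0.13 79 [0.1925 0.2301 0.2346]
0.47 0.15 82 [0.1957 0.2317 0.2368]
0.47 0.17 76 [0.1964 0.2338 0.2392]
0.47 0.19 87 [0.1993 0.2359 0.2405]
0.47 0.21 50 [0.1987 0.2357 0.2406]
0.47 0.23 86 [0.199  0.2138 0.2391]
0.55 0.13 88 [0.2184 0.2239 0.229 ]
0.55 0.15 95 [0.2229 0.2263 0.2298]
0.55 0.17 95 [0.2234 0.2281 0.2331]
0.55 0.19 91 [0.224  0.23   0.2345]
0.55 0.21 56 [0.2278 0.2309 0.2359]
0.55 0.23 105 [0.1929 0.2116 0.2375]
0.55 0.25 6 [0.1989 0.2018 0.2026]
0.63 0.13 85 [0.2135 0.2171 0.2212]
0.63 0.15 98 [0.215  0.2187 0.2241]
0.63 0.17 92 [0.2162 0.2209 0.2257]
0.63 0.19 98 [0.218  0.2222 0.2268]
0.63 0.21 45 [0.2206 0.2236 0.2299]
0.63 0.23 118 [0.1853 0.2035 0.2248]
0.63 0.25 26 [0.2116 0.2143 0.2179]
```

Tins 2, 3 and 4 are all seated, with flat tops at 112 mm. The lid stands at about 95 degrees. I'll go behind it with the fingers shut.

play_rows:
  increments:
    - [[0, 0, -45], [0, 0, 0], 1]
    - [[0, 0, -90], [0, 0, 0], 1]
    - [[0, 0, -140], [0, 0, 0], 1]
    - [[0, 0, -140], [0, 0, 0], 1]
    - [[0, 0, -140], [0, 0, 0], 1]
    - [[120, 190, -140], [0, 0, 0], 1]
    - [[120, 190, -140], [0, 0, 0], 1]
    - [[120, 190, -140], [0, 0, 0], 1]
    - [[120, 190, -140], [0, 0, 0], 1]
    - [[120, 190, -140], [0, 0, 0], 1]
    - [[120, 190, -140], [0, 0, 0], 1]
    - [[120, 190, -140], [0, 0, 0], 1]
    - [[120, 190, -140], [0, 0, 0], 1]
    - [[120, 190, -140], [0, 0, 0], 1]
    - [[120, 190, -140], [0, 0, 0], 1]

```text
time: 35.15
ee_pos: [0.5603, 0.2746, 0.3604]
tcp_rot: [-180.0, -0.0, 174.9]
wrist_force: [0.7, 0.2, 0.4]
opening: 0.0002
grasp_force: 0.0
```

```bash
python3 - <<'E'
from h import *
im,d,P,C=shot("wrist","lid1"); print(telemetry.get_obs()['q'].round(1), pose()[0], go([.559,.276,.209],175))
for ce,s,m in blobs(im,'orange',150,120,200): print(ce,s[4],np.nanmedian(P[m],0))
m=(P[...,2]>.15)&(P[...,2]<.3)
q=P[m]; print(len(q),np.percentile(q,[1,50,99],0))
E
```

```text
[ 26.1  21.3  42.3 111.    0.   31.2] [0.56025871 0.27476149 0.36048346] ([1.3, 1.1, 151.5], [-0.01, -0.02, -0.05])
15920 [[0.46079258 0.19348942 0.16024634]
 [0.53398549 0.22006229 0.23916703]
 [0.63149124 0.2427917  0.26229015]]
```

View pics/lid1.png

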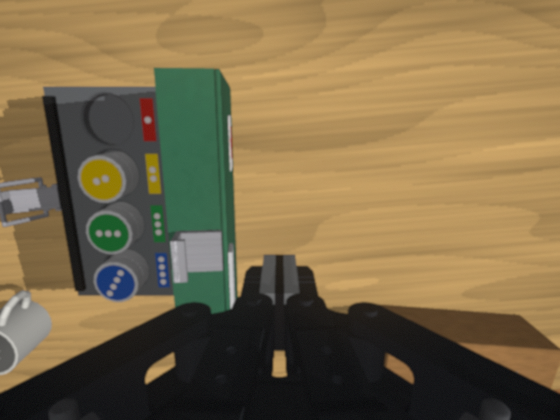

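The view shows all three tins in their pockets and the lid's back edge at column 235. The fingers are clear behind it. I'll lower and push.

play_rows:
  increments:
    - [[0, 0, 50], [0, 0, 0], 1]
    - [[0, 0, 100], [0, 0, 0], 1]
    - [[0, 0, 151], [0, 0, 0], 1]
    - [[0, 0, 151], [0, 0, 0], 1]
    - [[0, 0, 151], [0, 0, 0], 1]
    - [[0, -15, 151], [0, 0, 0], 1]
    - [[0, -25, 151], [0, 0, 0], 1]
    - [[0, -35, 151], [0, 0, 0], 1]
    - [[0, -45, 151], [0, 0, 0], 1]
    - [[0, -57, 151], [0, 0, 0], 1]
    - [[0, -69, 151], [0, 0, 0], 1]
    - [[0, -81, 151], [0, 0, 0], 1]
    - [[0, -93, 151], [0, 0, 0], 1]
    - [[0, -105, 151], [0, 0, 0], 1]
    - [[0, -115, 151], [0, 0, 0], 1]
    - [[0, -115, 151], [0, 0, 0], 1]

```text
time: 36.8
ee_pos: [0.5496, 0.1595, 0.2095]
tcp_rot: [-180.0, -0.0, 174.9]
wrist_force: [-1.4, 0.0, 0.0]
opening: 0.0001
grasp_force: 0.0
```

```bash
python3 - <<'E'
from h import *
im,d,P,C=shot("side","lidside"); print(pose()[0])
cv2.imwrite('pics/ls.png',cv2.resize(im[60:240,180:380,::-1],None,fx=3,fy=3))
E
```

```text
[0.54967762 0.16009391 0.20947944]
```

View pics/ls.png

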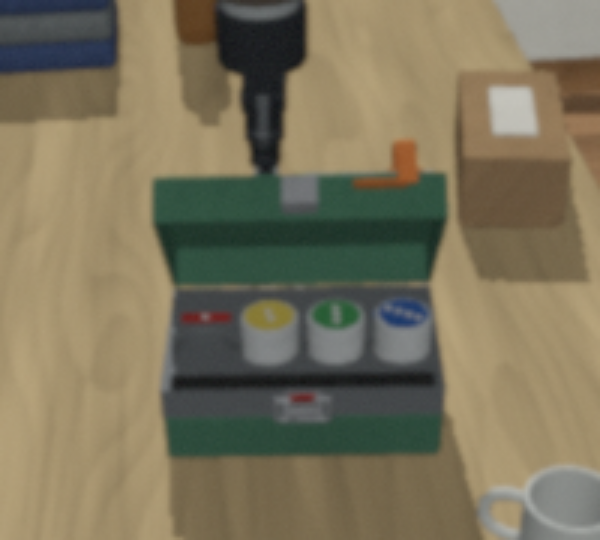

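The lid is being pushed closed, now about half way (0.9 rad). I'll continue along the arc.

play_rows:
  increments:
    - [[0, -12, 0], [0, 0, 0], 1]
    - [[0, -24, 0], [0, 0, 0], 1]
    - [[0, -36, 0], [0, 0, 0], 1]
    - [[0, -48, 1], [0, 0, 0], 1]
    - [[0, -54, 6], [0, 0, 0], 1]
    - [[0, -60, 12], [0, 0, 0], 1]
    - [[0, -67, 19], [0, 0, 0], 1]
    - [[0, -73, 26], [0, 0, 0], 1]
    - [[0, -78, 33], [0, 0, 0], 1]
    - [[0, -83, 41], [0, 0, 0], 1]
    - [[0, -87, 48], [0, 0, 0], 1]
    - [[0, -90, 55], [0, 0, 0], 1]
    - [[0, -93, 61], [0, 0, 0], 1]
    - [[0, -93, 63], [0, 0, 0], 1]
    - [[0, -93, 63], [0, 0, 0], 1]
    - [[0, -93, 63], [0, 0, 0], 1]

```text
time: 38.45
ee_pos: [0.5418, 0.0686, 0.1468]
tcp_rot: [180.0, -0.0, 175.0]
wrist_force: [0.2, -0.0, -0.1]
opening: 0.0003
grasp_force: 0.0
```

play_rows:
  increments:
    - [[0, 0, 2.5], [0, 0, 0], 1]
    - [[0, 0, 2.5], [0, 0, 0], 1]
    - [[0, 0, 2.5], [0, 0, 0], 1]
    - [[0, 0, -40], [0, 0, 0], 1]
    - [[0, 0, -85], [0, 0, 0], 1]
    - [[0, 0, -120], [0, 0, 0], 1]
    - [[-45, -45, -120], [0, 0, 0], 1]
    - [[-90, -90, -120], [0, 0, 0], 1]
    - [[-90, -90, -120], [0, 0, 0], 1]
    - [[-90, -90, -120], [0, 0, 0], 1]
    - [[-90, -90, -120], [0, 0, 0], 1]
    - [[-90, -90, -120], [0, 0, 0], 1]

```text
time: 39.65
ee_pos: [0.6232, -0.0283, 0.2668]
tcp_rot: [180.0, -0.0, 175.1]
wrist_force: [0.5, -0.6, -0.5]
opening: -0.0003
grasp_force: 0.0
```

```bash
python3 - <<'E'
from h import *
np.set_printoptions(precision=4,suppress=True)
im,d,P,C=shot("wrist","latch1"); print(pose()[0]); np.savez("/tmp/latch1",im=im,P=P)
cv2.imwrite('pics/latch1b.png',cv2.resize(im[:,:,::-1],(784,588)))
for col in('red','orange'):
  for ce,s,m in blobs(im,col,130,80,100):
    q=P[m]; q=q[np.isfinite(q).all(1)]; print(col,ce,s.tolist(),np.median(q,0),q.min(0),q.max(0))
q=P[(P[...,2]>.1)&(P[...,2]<.135)&(P[...,1]>.05)&(P[...,1]<.15)]; print(len(q),np.linalg.lstsq(np.c_[q[:,:2],np.ones(len(q))],q[:,2],rcond=None)[0],np.median(q,0))
im,d,P,C=shot("side"); 
for ce,s,m in blobs(im,'red',130,80,8): print('side',ce,s.tolist(),np.nanmedian(P[m],0))
im,d,P,C=shot("top"); 
for ce,s,m in blobs(im,'red',130,80,8): print('top',ce,s.tolist(),np.nanmedian(P[m],0))
E
```

```text
[ 0.6231 -0.0282  0.267 ]
red [492.7486  17.8111] [472, 0, 43, 40, 863] [0.5061 0.1255 0.127 ] [0.4958 0.1112 0.1245] [0.5198 0.1408 0.1293]
red [255.3796 123.0987] [245, 109, 22, 29, 598] [ 0.561  -0.04    0.1197] [ 0.5493 -0.0481 -0.0007] [ 0.5712 -0.0316  0.1272]
orange [338.3017 235.6525] [307, 181, 73, 89, 3142] [0.6497 0.0141 0.1374] [ 0.6104 -0.0064 -0.0022] [0.7231 0.0481 0.1615]
37920 [-0.0052 -0.0266  0.1318] [0.5798 0.0996 0.1261]
top [209.9286 226.4286] [206, 222, 8, 9, 28] [0.5053 0.1252 0.1268]
```

View pics/latch1b.png

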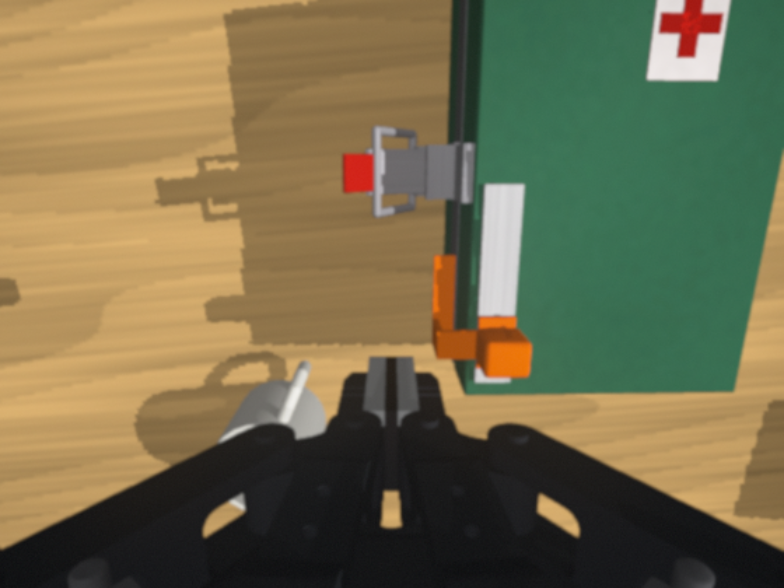

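The lid is shut with slope about 0.027 rad. The red tab is at (358,172) in the enlarged view, over the lever and centred on the case. Next I'll go outside the tab and push it in.

play_rows:
  increments:
    - [[30, -28, 0], [0, 0, 0], 1]
    - [[60, -57, 0], [0, 0, 0], 1]
    - [[60, -57, 0], [0, 0, 0], 1]
    - [[60, -57, 45], [0, 0, 0], 1]
    - [[60, -57, 90], [0, 0, 0], 1]
    - [[60, -57, 125], [0, 0, 0], 1]
    - [[60, -57, 133], [0, 0, 0], 1]
    - [[60, -57, 133], [0, 0, 0], 1]
    - [[60, -50, 133], [0, 0, 0], 1]
    - [[60, -43, 133], [0, 0, 0], 1]
    - [[60, -36, 133], [0, 0, 0], 1]
    - [[60, -29, 133], [0, 0, 0], 1]
    - [[60, -22, 133], [0, 0, 0], 1]
    - [[60, -15, 133], [0, 0, 0], 1]
    - [[60, -8, 133], [0, 0, 0], 1]
    - [[60, -2, 133], [0, 0, 0], 1]
    - [[60, 4, 133], [0, 0, 0], 1]
    - [[60, 10, 133], [0, 0, 0], 1]
    - [[60, 15, 133], [0, 0, 0], 1]
    - [[60, 15, 133], [0, 0, 0], 1]

```text
time: 41.8
ee_pos: [0.5651, -0.0084, 0.1337]
tcp_rot: [180.0, -0.0, 175.1]
wrist_force: [0.4, -0.6, -0.0]
opening: 0.0001
grasp_force: 0.0
```

```bash
python3 - <<'E'
from h import *
np.set_printoptions(precision=4,suppress=True)
im,d,P,C=shot("wrist","bail1"); print(pose()[0])
def e(q): q=np.asarray(q); return [(q[0]-.5807)*.087+(q[1]-.1788)*.996,q[2]]
for ce,s,m in blobs(im,'red',130,80,100): q=np.nanmedian(P[m],0); print(ce,s.tolist(),q,e(q))
E
```

```text
[ 0.5651 -0.0087  0.1337]
[327.7308 273.4019] [315, 244, 26, 61, 1070] [0.5647 0.0129 0.1192] [np.float64(-0.16659660274620827), np.float64(0.11919769695687628)]
```

View pics/bail1.png

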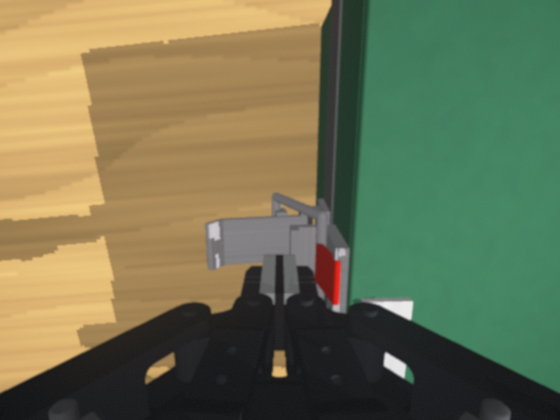

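The bail's tab now leans in at (328,275), about n = -0.167 and behind the lip, and the lever still points out. Next I'll press the lever with a progressively tilted tool.

play_rows:
  increments:
    - [[0, -10, -5], [0, 0, 0], 1]
    - [[0, -20, -9.7], [-7, 0, 0], 1]
    - [[0, -28.7, -9.7], [-15, 0, 0], 1]
    - [[0, -28.7, -9.7], [-15, 0, 0], 1]
    - [[0, -28.7, 0], [-15, 0, 0], 1]
    - [[0, -28.7, 9], [-15, 0, 0], 1]
    - [[0, -28.8, 17], [-15, 0, 0], 1]
    - [[0, -28.8, 25], [-15, 0, 0], 1]
    - [[0, -28.5, 31], [-15, 0, 0], 1]
    - [[0, -28.2, 37], [-15, 0, 0], 1]
    - [[0, -28, 43], [-15, 0, 0], 1]
    - [[0, -28, 47], [-15, 0, 0], 1]
    - [[0, -28, 47], [-15, 0, 0], 1]

```text
time: 43.15
ee_pos: [0.5625, -0.0368, 0.0861]
tcp_rot: [165.0, -0.0, 175.0]
wrist_force: [0.4, -1.0, 0.1]
opening: -0.0001
grasp_force: 0.0
```

```bash
python3 - <<'E'
from h import *
np.set_printoptions(precision=4,suppress=True)
p,Rt=pose(); print(p, telemetry.get_obs()['q'].round(1), telemetry.get_obs()['tcp_rot'])
n=lambda q:[(q[0]-.5807)*.087+(q[1]-.1788)*.996,q[2]]
print(n(p)); im,d,P,C=shot("wrist","lev1")
for ce,s,m in blobs(im,'red',130,80,60): q=np.nanmedian(P[m],0); print(ce,s.tolist(),q,n(q))
E
```

```text
[ 0.5625 -0.0368  0.0861] [-10.7   8.   -5.9  77.8  14.9  -5.9] [164.9966  -0.0456 175.0244]
[np.float64(-0.21632557132974461), np.float64(0.08609482589481954)]
[430.4713 306.1035] [400, 273, 62, 70, 2716] [0.5635 0.0115 0.1122] [np.float64(-0.16813795709941334), np.float64(0.11215054958606152)]
```

play_rows:
  increments:
    - [[0, -3, 6], [-5, 0, 0], 1]
    - [[0, -6, 11], [-9, 0, 0], 1]
    - [[0, -8.3, 16.7], [-13, 0, 0], 1]
    - [[0, -9.3, 21.8], [-19, 0, 0], 1]
    - [[0, -10.4, 26.9], [-25, 0, 0], 1]
    - [[0, -12, 33], [-25, 0, 0], 1]
    - [[0, -13, 38], [-25, 0, 0], 1]
    - [[0, -14.4, 43.4], [-25, 0, 0], 1]
    - [[0, -11.5, 45], [-25, 0, 0], 1]
    - [[0, -8.5, 46.5], [-25, 0, 0], 1]
    - [[0, -5.8, 47.7], [-25, 0, 0], 1]
    - [[0, -3, 48], [-25, 0, 0], 1]
    - [[0, 0, 48.3], [-25, 0, 0], 1]
    - [[0, 3.1, 48.6], [-25, 0, 0], 1]
    - [[0, 4.5, 49], [-25, 0, 0], 1]
    - [[0, 4.5, 49], [-25, 0, 0], 1]

```text
time: 44.8
ee_pos: [0.5641, -0.0197, 0.0406]
tcp_rot: [140.0, -0.0, 175.0]
wrist_force: [0.7, -0.3, -0.1]
opening: 0.0001
grasp_force: 0.0
```

```bash
python3 - <<'E'
from h import *
np.set_printoptions(precision=4,suppress=True)
p,Rt=pose(); n=lambda q:[(q[0]-.5807)*.087+(q[1]-.1788)*.996,q[2]]
print(n(p)); im,d,P,C=shot("wrist","lev2")
for ce,s,m in blobs(im,'red',130,80,60): q=np.nanmedian(P[m],0); print(ce,s.tolist(),q,n(q))
for nn in('top','side'):
  im,d,P,C=shot(nn)
  q=P[(P[...,2]>.1)&(P[...,2]<.14)&(P[...,1]>.05)&(P[...,1]<.16)&(P[...,0]>.47)&(P[...,0]<.67)]; print(len(q),np.linalg.lstsq(np.c_[q[:,:2],np.ones(len(q))],q[:,2],rcond=None)[0])
E
```

```text
[np.float64(-0.199125036422593), np.float64(0.040589651475652605)]
[490.758  339.0786] [451, 304, 82, 73, 3144] [0.5602 0.0044 0.1064] [np.float64(-0.17549606327558126), np.float64(0.10640725178680108)]
2748 [-0.0025  0.0006  0.1255]
343 [0.0084 0.0088 0.1202]
```

View pics/lev2.png

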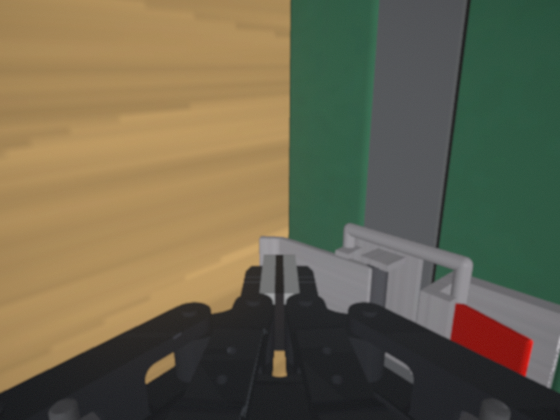

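The lid slope is now about 0 and the lever lies against the front. I'll nudge it inward to confirm the end stop, then back away.

play_rows:
  increments:
    - [[0, 1.5, 1.3], [0, 0, 0], 1]
    - [[0, 3.1, 2.6], [0, 0, 0], 1]
    - [[0, 4.2, 3.5], [0, 0, 0], 1]
    - [[0, 4.2, 3.5], [0, 0, 0], 1]

```text
time: 45.35
ee_pos: [0.5646, -0.0152, 0.0405]
tcp_rot: [140.1, -0.0, 175.0]
wrist_force: [-1.4, -7.2, 0.6]
opening: -0.0
grasp_force: 3.5
```

play_rows:
  increments:
    - [[0, -15, -13], [0, 0, 0], 1]
    - [[0, -46, -38.6], [0, 0, 0], 1]
    - [[0, -46, -38.6], [0, 0, 0], 1]
    - [[0, -14, -77], [8, 0, 0], 1]
    - [[0, 18, -115], [16, 0, 0], 1]
    - [[0, 50, -154], [24, 0, 0], 1]
    - [[0, 83, -192], [32, 0, 0], 1]
    - [[0, 83, -192], [40, 0, 0], 1]
    - [[0, 83, -192], [40, 0, 0], 1]
    - [[0, 83, -192], [40, 0, 0], 1]
    - [[0, 83, -192], [40, 0, 0], 1]

```text
time: 46.45
ee_pos: [0.559, -0.0741, 0.2394]
tcp_rot: [179.9, -0.2, 175.0]
wrist_force: [0.3, 0.3, -0.6]
opening: -0.0
grasp_force: 0.0
```

```bash
python3 -c "
from h import *
print(pose()[0],telemetry.get_obs()['tcp_rot'],go([.67,0.03,.27],175))"
```

```text
[ 0.55895812 -0.07413379  0.23935404] [ 1.79863132e+02 -1.61745823e-01  1.74991982e+02] ([-101.4, 113.5, -30.7], [0.14, -0.16, -0.01])
```

play_rows:
  increments:
    - [[0, 0, -31], [0, 0, 0], 1]
    - [[-101, 113, -31], [0, 0, 0], 1]
    - [[-101, 113, -31], [0, 0, 0], 1]
    - [[-101, 113, -31], [0, 0, 0], 1]
    - [[-101, 113, -31], [0, 0, 0], 1]
    - [[-101, 113, -31], [0, 0, 0], 1]
    - [[-101, 113, -31], [0, 0, 0], 1]
    - [[-101, 113, -31], [0, 0, 0], 1]

```text
time: 47.25
ee_pos: [0.6692, 0.0283, 0.2728]
tcp_rot: [180.0, 0.0, 174.9]
wrist_force: [0.6, 0.3, 0.3]
opening: 0.0004
grasp_force: 0.0
```

```bash
python3 - <<'E'
from h import *
np.set_printoptions(precision=4,suppress=True)
p=pose()[0]; im,d,P,C=shot("wrist","lock1"); print(p)
L=lambda q:np.c_[(q[:,0]-.5807)*.996-(q[:,1]-.1788)*.087,(q[:,0]-.5807)*.087+(q[:,1]-.1788)*.996,q[:,2]]
print('tcp',L(p[None]))
for col in('orange','red'):
  for ce,s,m in blobs(im,col,130,80,60):
    q=P[m]; q=L(q[np.isfinite(q).all(1)]); print(col,ce,s.tolist(),np.median(q,0))
    h=q[q[:,2]>.145]
    if len(h)>50: print(' top face',len(h),np.percentile(h,[3,50,97],0))
q=P[(P[...,2]>.1)&(P[...,2]<.135)]; q=L(q); q=q[(q[:,1]>-.1)&(q[:,1]<-.03)]; print(np.linalg.lstsq(np.c_[q[:,:2],np.ones(len(q))],q[:,2],rcond=None)[0],np.median(q[:,2]))
E
```

```text
[0.6692 0.0283 0.2728]
tcp [[ 0.1012 -0.1422  0.2728]]
orange [255.6518 178.5804] [229, 127, 63, 84, 2886] [ 0.083  -0.164   0.1326]
 top face 952 [[ 0.08   -0.1562  0.1491]
 [ 0.0882 -0.1451  0.1556]
 [ 0.0978 -0.134   0.1571]]
orange [548.0774 380.9742] [527, 374, 33, 20, 349] [ 1.0269  0.8982 -0.7505]
red [234.9094  66.9532] [229, 52, 13, 30, 342] [-0.0002 -0.1745  0.1116]
[-0.0007 -0.0026  0.1237] 0.12379971396410488
```

View pics/lock1.png

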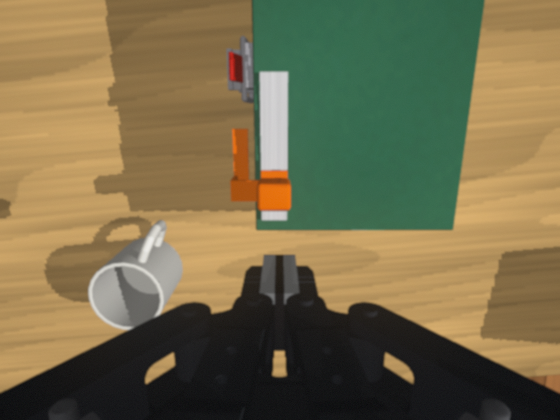

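The lid is tight (slope about -0.003). The tab is latched at (235,67), and the orange grip is at (275,192), case x 0.078–0.098 and n -0.145. I'll push it along case -x.

play_rows:
  increments:
    - [[-24, -3, 0], [0, 0, 0], 1]
    - [[-24, -3, 40], [0, 0, 0], 1]
    - [[-24, -3, 85], [0, 0, 0], 1]
    - [[-24, -3, 115], [0, 0, 0], 1]
    - [[-24, -3, 121], [0, 0, 0], 1]
    - [[-24, -3, 121], [0, 0, 0], 1]
    - [[-16, -3, 121], [0, 0, 0], 1]
    - [[-8, -3, 121], [0, 0, 0], 1]
    - [[0, -3, 121], [0, 0, 0], 1]
    - [[6, -3, 121], [0, 0, 0], 1]
    - [[12, -3, 121], [0, 0, 0], 1]
    - [[18, -3, 121], [0, 0, 0], 1]
    - [[24, -3, 121], [0, 0, 0], 1]
    - [[29, -3, 121], [0, 0, 0], 1]
    - [[33, -3, 121], [0, 0, 0], 1]
    - [[36, -3, 121], [0, 0, 0], 1]
    - [[37.5, -3, 121], [0, 0, 0], 1]
    - [[37.5, -3, 121], [0, 0, 0], 1]

```text
time: 49.1
ee_pos: [0.642, 0.0292, 0.1521]
tcp_rot: [180.0, 1.2, 175.0]
wrist_force: [57.8, -3.8, -17.4]
opening: 0.0
grasp_force: 28.4
```

play_rows:
  increments:
    - [[-10, 0, 0], [0, 0, 0], 1]
    - [[-20, 0, 0], [0, 0, 0], 1]
    - [[-30, 0, -20], [0, 0, 0], 1]
    - [[-40, 0, -60], [0, 0, 0], 1]
    - [[-60, 0, -100], [0, 0, 0], 1]
    - [[-70, 0, -120], [0, 0, 0], 1]
    - [[-70, 0, -120], [0, 0, 0], 1]
    - [[-70, 0, -120], [0, 0, 0], 1]

```text
time: 49.9
ee_pos: [0.702, 0.024, 0.27]
tcp_rot: [-180.0, -0.1, 175.0]
wrist_force: [0.3, 0.4, -1.6]
opening: -0.0004
grasp_force: 0.0
```

```bash
cat > fin.py <<'E'
from h import *
np.set_printoptions(precision=4,suppress=True)
p=pose()[0]; im,d,P,C=shot("wrist","lock2"); print(p)
L=lambda q:np.c_[(q[:,0]-.5807)*.996-(q[:,1]-.1788)*.087,(q[:,0]-.5807)*.087+(q[:,1]-.1788)*.996,q[:,2]]
print('tcp',L(p[None]))
for col in('orange','red'):
  for ce,s,m in blobs(im,col,130,80,60):
    q=P[m]; q=L(q[np.isfinite(q).all(1)]); print(col,ce,s.tolist(),np.median(q,0))
    h=q[q[:,2]>.145]
    if len(h)>50: print(' top face',len(h),np.percentile(h,[3,50,97],0))
q=P[(P[...,2]>.1)&(P[...,2]<.135)]; q=L(q); q=q[(q[:,1]>-.1)&(q[:,1]<-.03)]; print(np.linalg.lstsq(np.c_[q[:,:2],np.ones(len(q))],q[:,2],rcond=None)[0],np.median(q[:,2]))
E
python3 fin.py
```

```text
[0.702 0.024 0.27 ]
tcp [[ 0.1343 -0.1437  0.27  ]]
orange [256.8067  84.9152] [227, 32, 68, 86, 3291] [ 0.0503 -0.1615  0.1329]
 top face 1187 [[ 0.0459 -0.156   0.1534]
 [ 0.055  -0.1451  0.1558]
 [ 0.0642 -0.1342  0.1573]]
orange [536.833  369.2787] [495, 355, 65, 39, 1317] [ 0.9964  0.8442 -0.7507]
orange [403.6222 372.9022] [390, 366, 24, 18, 225] [ 1.0166  0.3339 -0.7505]
red [235.1813  16.8027] [229, 0, 15, 33, 375] [-0.0006 -0.1747  0.1119]
[-0.0007 -0.0034  0.1236] 0.12382083189349014
```

View pics/lock2.png

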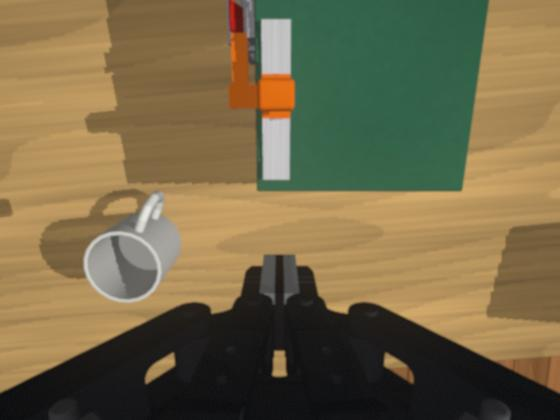

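The grip stopped after about 33 mm, with its tongue right next to the bail tab at (240,35). I'll measure the geometry there from above with the depth image.

play_rows:
  increments:
    - [[30, -10, 0], [0, 0, 0], 1]
    - [[75, -25, 0], [0, 0, 0], 1]
    - [[75, -25, 0], [0, 0, 0], 1]
    - [[75, -25, 0], [0, 0, 0], 1]
    - [[75, -25, 0], [0, 0, 0], 1]

```text
time: 50.45
ee_pos: [0.6254, 0.0057, 0.271]
tcp_rot: [180.0, 0.0, 175.0]
wrist_force: [1.4, 0.2, 0.5]
opening: 0.0003
grasp_force: 0.0
```

```bash
cat > grid.py <<'E'
from h import *
p=pose()[0]; im,d,P,C=shot("wrist"); print(p)
L=lambda q:np.c_[(q[:,0]-.5807)*.996-(q[:,1]-.1788)*.087,(q[:,0]-.5807)*.087+(q[:,1]-.1788)*.996,q[:,2]]
hs=cv2.cvtColor(im,cv2.COLOR_RGB2HSV).reshape(-1,3); q=L(P.reshape(-1,3))*1000
lab=np.full(len(q),'.'); s,h,v=hs[:,1],hs[:,0],hs[:,2]
lab[(s>130)&((h<5)|(h>172))]='r'; lab[(s>130)&(h>=5)&(h<18)]='o'; lab[(s>90)&(h>55)&(h<85)]='g'; lab[s<60]='s'
ns=list(range(-196,-148,3)); print('     ',*[f'{n:5d}' for n in ns])
for e in range(-27,52,3):
    row=[]
    for n in ns:
        m=(abs(q[:,0]-e)<1.5)&(abs(q[:,1]-n)<1.5)
        if m.sum()<1: row.append('   - '); continue
        i=np.where(m)[0]; zt=np.percentile(q[i,2],85); j=i[np.argmin(abs(q[i,2]-zt))]; row.append(f'{zt:4.0f}{lab[j]}')
    print(f'{e:4d} ',*row)
E
python3 grid.py
```

```text
[0.62535059 0.00566944 0.27097715]
       -196  -193  -190  -187  -184  -181  -178  -175  -172  -169  -166  -163  -160  -157  -154  -151
 -27     1.    1.    0.    1.    0.    0.   -0.    0.    0.    -    -0.   -0.  124g  125g  124g  125g
 -24     1.    0.    0.    1.    1.   -0.    0.    0.   53s   97s   93.    0.  124g  125g  124g  125g
 -21     0.    1.    0.    1.   -0.   -0.    0.   -0.   96s   97s   96s    1.  124g  125g  125g  124g
 -18     0.    1.   -0.    0.    0.    0.    1.    1.   96s   97s   96s   76s  124g  125g  125g  125g
 -15    -0.   -0.    1.    0.    -    99s   98s   94s   96s   97s  121s  121s  124g  125g  125g  125g
 -12     1.    0.    0.    0.    -    98s   98s   93s   96s   97s  119s  120s  124g  125g  125g  125g
  -9    -0.    0.    0.    0.    -    98s  116r  117r  107r   98s  120s  121s  124g  124g  124g  124g
  -6     1.    1.    1.    0.    -    98s  117r  116r  107r   99.  120s  120s  124g  125g  125g  125g
  -3     1.    0.   -0.    0.    -    98s  116r  115r  106r   99.  120s  120s  124g  125g  125g  125g
   0     1.    0.    1.    0.    -    98s  11
[... 1090 characters left out ...]
  0.    1.   -0.    1o    0o  111o  111o  111o  110o  110o    1.  124.  125.  127s  128s
  36     0.   -0.    1.    1.    1.   -1o  111o  111o  111o  111o  111o    0.  123.  124.  128s  128s
  39     0.    0.    0.  347s  347s  347s  347s  347s  111o  111o  111o  345s  347s  347s  347s  347s
  42     1.    1.    1.  345s  341s  341s  341s  341s  331s  111o  110o  339s  341s  341s  340s  343s
  45   303s  304s  303s    1.  336s  338s  334s  340s  333s  110o  110o  339s  332s  334s  334s  336s
  48   315s  313s  337s  332s  309s  307s  307s  309s  336s  337s  336s  336s  308s  307s  307s  157o
  51   316s  336s  333s  305s  301s  280.  279s  272s  327s  328s  327s  327s  276s  277s  280.  299s
```

The tongue tip, at case x≈9 mm, meets the tab's +x edge at 10 mm. I'll check from the side camera whether the lever is really at its end stop.

```bash
python3 - <<'E'
from h import *
im,d,P,C=shot("side")
L=lambda q:np.c_[(q[:,0]-.5807)*.996-(q[:,1]-.1788)*.087,(q[:,0]-.5807)*.087+(q[:,1]-.1788)*.996,q[:,2]]
q=L(P.reshape(-1,3))*1000; c=im.reshape(-1,3)
for z in range(0,128,5):
    print(z,end=' ')
    for e in (-40,-18,-6,0,6,18,40):
        m=(abs(q[:,0]-e)<4)&(abs(q[:,2]-z)<2.5)&(q[:,1]<-150)&(q[:,1]>-235)
        print(f'{np.median(q[m,1]):7.0f} {np.median(c[m],0).astype(int)}' if m.sum() else '   -   ',end=' ')
    print()
E
```

```text
0    -201 [113  99  73]    -200 [113  99  73]    -203 [117 103  76]    -199 [124 109  81]    -204 [124 109  80]    -195 [117 102  75]    -197 [112  98  72] 
5    -178 [111  97  70]    -183 [114  99  73]    -205 [117 103  76]    -211 [122 106  79]    -192 [123 108  80]    -192 [117 103  76]    -173 [107  95  68] 
10    -160 [42 71 56]    -161 [52 73 64]    -       -       -       -161 [56 76 65]    -160 [41 69 53] 
15    -160 [42 70 56]    -162 [43 70 55]    -179 [119 120 121]    -180 [115 116 117]    -182 [114 116 117]    -160 [45 70 59]    -161 [41 68 54] 
20    -161 [43 70 56]    -160 [43 70 55]    -181 [115 117 120]    -178 [112 115 117]    -178 [110 112 115]    -161 [47 71 58]    -161 [42 68 54] 
25    -160 [41 69 55]    -160 [47 69 58]    -177 [102 104 106]    -177 [100 101 103]    -178 [ 98 100 103]    -160 [49 73 61]    -160 [42 69 56] 
30    -160 [40 70 55]    -160 [43 70 57]    -177 [ 98 101 103]    -177 [ 99 101 103]    -177 [ 96  99 102]    -162 [49 73 61]    -160 [38 67 53] 
35    -161 [44 72 57]    -161 [53 74 63]    -177 [ 97 100 102]    -177 [ 99 101 103]    -178 [ 98 
[... 1834 characters left out ...]
[44 71 57]    -175 [97 30 30]    -177 [98 27 24]    -177 [99 28 24]    -160 [102  84  68]    -    
110    -161 [41 69 55]    -163 [47 72 59]    -171 [103  74  75]    -170 [106  62  62]    -177 [107  49  34]    -170 [119  76  49]    -170 [107  72  44] 
115    -160 [41 69 55]    -161 [49 73 61]    -171 [109  87  89]    -176 [119  75  76]    -169 [110  95  96]    -161 [81 75 60]    -161 [45 72 55] 
120    -160 [47 75 60]    -163 [56 80 68]    -164 [107 109 111]    -164 [106 108 111]    -164 [103  95  93]    -159 [55 82 69]    -160 [43 70 56] 
125    -158 [ 66 107  86]    -157 [ 66 109  87]    -158 [ 68 106  88]    -159 [ 68 106  85]    -159 [72 99 82]    -158 [ 82 104  92]    -158 [103  95  84]
```

The lever is vertical at its stop (n≈-177), so the latch is closed. The crossbar seems to sit deep (inward) in the keeper, with the tab leaning out in the tongue's path. I'll measure from closer.

play_rows:
  increments:
    - [[0, -22, 0], [0, 0, 0], 1]
    - [[0, -22, 45], [0, 0, 0], 1]
    - [[0, -22, 90], [0, 0, 0], 1]
    - [[0, -22, 100], [0, 0, 0], 1]
    - [[0, -22, 100], [0, 0, 0], 1]
    - [[0, -22, 100], [0, 0, 0], 1]

```text
time: 51.15
ee_pos: [0.6243, -0.0162, 0.1732]
tcp_rot: [180.0, 0.1, 175.0]
wrist_force: [-0.4, 1.1, 0.8]
opening: -0.0001
grasp_force: 0.0
```

```bash
cat > fine.py <<'E'
from h import *
np.set_printoptions(precision=1,suppress=True,linewidth=160)
im,d,P,C=shot("wrist"); print(pose()[0]*1000)
L=lambda q:np.c_[(q[:,0]-.5807)*.996-(q[:,1]-.1788)*.087,(q[:,0]-.5807)*.087+(q[:,1]-.1788)*.996,q[:,2]]
print('cam',L(C[1][None])*1000)
hs=cv2.cvtColor(im,cv2.COLOR_RGB2HSV).reshape(-1,3); q=L(P.reshape(-1,3))*1000; s,h=hs[:,1],hs[:,0]
near=(q[:,2]>70)&(q[:,2]<150)
red=near&(s>130)&((h<5)|(h>172))&(q[:,1]<-150); org=near&(s>130)&(h>=6)&(h<18)&(q[:,0]<40); st=near&(s<70)&(q[:,1]<-160)
for nm,m in(('red',red),('tongue',org)):
    print(nm,m.sum(),np.percentile(q[m],[1,10,50,90,99],0).tolist() if m.any() else '')
def prof(m,a,b):
    m=m&(q[:,0]>a)&(q[:,0]<b)
    for n in range(-186,-160,1):
        k=m&(abs(q[:,1]-n)<.5)
        if k.sum(): print(n,k.sum(),np.percentile(q[k,2],[5,50,95]),end=' | ')
    print()
print('tab');prof(red,-8,8)
print('tongue');prof(org,14,30)
print('bar end');prof(st,-22,-17); print('keeper no tab');prof(st,-15,-11)
for e in range(4,20): 
    k=org&(abs(q[:,0]-e)<.5); 
    if k.any(): print('e',e,k.sum(),q[k,1].min(),q[k,1].max(),np.median(q[k,2]))
E
python3 fine.py
```

```text
[624.5 -16.2 173.8]
cam [[  -7.6 -189.9  296.2]]
red 457 [[-9.861629046303195, -178.51362783485237, 101.05450335380202], [-7.99754571052468, -178.02729642092095, 104.24642780028049], [-0.7977002682272583, -175.64216128706698, 114.8635054197486], [6.932988090296693, -172.2090588389478, 116.4773707809801], [8.601155456208492, -171.3286620489549, 117.34990927329586]]
tongue 1338 [[9.949405807337493, -178.25598904428998, 107.89421484474754], [12.52816767313135, -177.25715838355012, 109.20077438127858], [24.524033775829416, -172.20257308969792, 110.06497306719727], [37.33094271049419, -167.24011271587213, 110.96356283826374], [39.92267689415217, -146.34512810849867, 129.8871737290805]]
tab
-179 7 [115.  115.1 116.1] | -178 77 [115.  115.8 117. ] | -177 65 [115.  116.1 117.4] | -176 58 [114.7 115.7 116.7] | -175 50 [111.7 113.3 115. ] | -174 42 [108.6 110.1 111.6] | -173 45 [105.3 106.3 108.5] | -172 35 [101.9 103.5 105. ] | -171 14 [100.1 101.3 102.3] | 
tongue
-178 58 [107.9 109.9 111.1] | -177 61 [109.  110.1 110.9] | -176 60 [108.9 110.  110.9] | -175 56 [109.3 110.3 111.2] | -174 53 [
[... 1106 characters left out ...]
3 -174.453834861717 115.54953714038774
e 10 35 -178.07565965874085 -165.86395991924118 110.2882405629895
e 11 47 -178.00988271607463 -165.7761671749492 110.00724074489321
e 12 45 -178.0499023375349 -166.5323471464826 110.18404956213188
e 13 39 -177.97352009456614 -166.4572570862904 109.9752148143042
e 14 49 -177.94117489541463 -166.37703043063223 109.99839188786953
e 15 45 -177.91754041664487 -166.40662373815238 110.01806199674982
e 16 46 -178.33978905725527 -166.37595187713788 109.89147063970412
e 17 48 -178.3347421706705 -166.36631280977326 110.07658536470288
e 18 47 -178.32484571893613 -166.30664190471578 109.98596747805567
e 19 46 -178.2461052952514 -166.20916699940184 109.92257576938945
```

Precise result: the crossbar is against the keeper's back plate (n=-169.5), and the lip's inner face is at -178.5. The tab therefore blocks the tongue (n -178 to -166). Pulling the bar out to the lip should let the tongue pass behind the tab. First I'll slide the lock back, then pinch the tab by its edges.

play_rows:
  increments:
    - [[0, 0, -30], [0, 0, 0], 1]
    - [[40, 40, -30], [0, 0, 0], 1]
    - [[40, 45, -30], [0, 0, 0], 1]
    - [[40, 45, -30], [0, 0, 0], 1]
    - [[40, 45, 0], [0, 0, 0], 1]
    - [[40, 45, 22], [0, 0, 0], 1]
    - [[40, 45, 22], [0, 0, 0], 1]
    - [[30, 45, 22], [0, 0, 0], 1]
    - [[20, 45, 22], [0, 0, 0], 1]
    - [[10, 45, 22], [0, 0, 0], 1]
    - [[2, 45, 22], [0, 0, 0], 1]
    - [[-5, 45, 22], [0, 0, 0], 1]
    - [[-5, 45, 22], [0, 0, 0], 1]
    - [[5, 45, 22], [0, 0, 0], 1]
    - [[5, 45, -20], [0, 0, 0], 1]
    - [[5, 45, -60], [0, 0, 0], 1]
    - [[5, 45, -60], [0, 0, 0], 1]

```text
time: 52.9
ee_pos: [0.6225, 0.0291, 0.2374]
tcp_rot: [179.9, 0.5, 175.0]
wrist_force: [-0.7, 0.5, 0.2]
opening: -0.0002
grasp_force: 0.0
```

```bash
python3 - <<'E'
from h import *
p=pose()[0]; print(p)
# tab target ex=0,n=-.181
ex,n=-.0005,-.181
print(go([.5807+.996*ex+.087*n,.1788-.087*ex+.996*n,.2],85))
E
python3 fin.py|tail -4
```

```text
[0.62254079 0.02909394 0.23738999]
([55.5, -35.5, 36.9], [0.41, 0.31, 90.03])
orange [249.1915 237.0923] [229, 190, 67, 84, 2308] [ 0.0774 -0.1703  0.1113]
red [420.7517  15.4004] [397, 0, 49, 39, 1039] [-0.0692 -0.0607  0.1254]
red [235.765  130.5274] [229, 117, 15, 30, 383] [-0.0008 -0.1745  0.1116]
[-0.0035 -0.0017  0.1239] 0.12387784792575302
```

play_rows:
  increments:
    - [[55.5, -35.5, 10], [0, 0, 20], 0.5]
    - [[55.5, -35.5, 10], [0, 0, 40], 0.5]
    - [[55.5, -35.5, 10], [0, 0, 60], 0.5]
    - [[55.5, -35.5, 10], [0, 0, 80], 0.5]
    - [[55.5, -35.5, 10], [0, 0, 90], 0.5]
    - [[55.5, -35.5, 10], [0, 0, 90], 0.5]
    - [[55.5, -35.5, 10], [0, 0, 90], 0.5]
    - [[55.5, -35.5, 10], [0, 0, 90], 0.5]
    - [[55.5, -35.5, 10], [0, 0, 90], 0.5]
    - [[55.5, -35.5, 10], [0, 0, 90], 0.5]
    - [[55.5, -35.5, 10], [0, 0, 90], 0.5]
    - [[55.5, -35.5, 10], [0, 0, 90], 0.5]
    - [[55.5, -35.5, 10], [0, 0, 90], 0.5]
    - [[55.5, -35.5, 10], [0, 0, 90], 0.5]

```text
time: 54.35
ee_pos: [0.5634, -0.0016, 0.2207]
tcp_rot: [-180.0, 0.0, 85.1]
wrist_force: [-0.1, -0.3, -0.1]
opening: 0.0425
grasp_force: 0.0
```

```bash
python3 - <<'E'
from h import *
np.set_printoptions(precision=1,suppress=True)
im,d,P,C=shot("wrist"); p,Rt=pose()
Lx=lambda q:np.c_[(q[:,0]-.5807)*.996-(q[:,1]-.1788)*.087,(q[:,0]-.5807)*.087+(q[:,1]-.1788)*.996,q[:,2]]*1000
print('tcp',Lx(p[None]),telemetry.get_obs()['opening'],telemetry.get_obs()['tcp_rot'])
for ce,s,m in blobs(im,'red',130,80,60):
    q=P[m]; q=q[np.isfinite(q).all(1)]; print(ce,s[4],np.percentile(Lx(q),[2,50,98],0), 'tool',np.median((q-p)@Rt*1000,0))
E
```

```text
tcp [[  -1.4 -181.2  220.7]] 0.04282817107281422 [-180.     0.    85.1]
[156.  18.] 1230 [[-83.6 -74.1 124. ]
 [-70.2 -61.3 125.5]
 [-56.6 -53.8 127. ]] tool [120.  -68.5  95.3]
[280.9 207.6] 447 [[  -9.4 -178.4  100.4]
 [  -0.3 -174.8  110.4]
 [   8.8 -171.7  116.9]] tool [  6.4   1.2 110.4]
```

play_rows:
  increments:
    - [[0, 1, 45], [0, 0, 0], 0.5]
    - [[0, 1, 80], [0, 0, 0], 0.5]
    - [[0, 1, 92], [0, 0, 0], 0.5]
    - [[0, 1, 97], [0, 0, 0], 0.5]
    - [[0, 1, 97], [0, 0, 0], 0.5]
    - [[0, 1, 97], [0, 0, 0], 1]
    - [[0, 1, 97], [0, 0, 0], 1]
    - [[0, 1, 97], [0, 0, 0], 1]
    - [[0, 1, 97], [0, 0, 0], 1]
    - [[0, 1, 97], [0, 0, 0], 1]
  grip_force: 30

```text
time: 55.4
ee_pos: [0.5651, -0.0018, 0.1259]
tcp_rot: [179.9, -0.0, 85.0]
wrist_force: [-3.7, -0.4, 5.3]
opening: 0.0179
grasp_force: 29.1
```

Gripped, at an opening of about 18 mm. Now I'll pull outward.

play_rows:
  increments:
    - [[-2, 0, 0], [0, 0, 0], 1]
    - [[-4, 0, 0], [0, 0, 0], 1]
    - [[-6, 0, 0], [0, 0, 0], 1]
    - [[-8, 0, 0], [0, 0, 0], 1]
    - [[-9, 0, 0], [0, 0, 0], 1]
    - [[-9, 0, 0], [0, 0, 0], 1]

```text
time: 56.0
ee_pos: [0.5641, -0.0099, 0.1245]
tcp_rot: [180.0, -0.1, 85.1]
wrist_force: [-2.0, 5.3, -0.1]
opening: 0.0176
grasp_force: 29.4
```

```bash
cat > tab.py <<'E'
from h import *
np.set_printoptions(precision=1,suppress=True)
im,d,P,C=shot("wrist"); p,Rt=pose()
Lx=lambda q:np.c_[(q[:,0]-.5807)*.996-(q[:,1]-.1788)*.087,(q[:,0]-.5807)*.087+(q[:,1]-.1788)*.996,q[:,2]]*1000
print('tcp',Lx(p[None]),telemetry.get_obs()['opening'])
for ce,s,m in blobs(im,'red',130,80,40):
    q=P[m]; q=Lx(q[np.isfinite(q).all(1)])
    if np.median(q[:,1])<-150:
        print(s[4],np.percentile(q,[2,50,98],0))
        for z in range(98,122,3):
            k=abs(q[:,2]-z)<1.5
            if k.sum(): print(z,k.sum(),np.median(q[k,1]))
E
python3 tab.py
```

```text
tcp [[  -0.1 -189.4  124.5]] 0.018076128806790357
1703 [[  -8.9 -186.6   96.6]
 [  -0.1 -181.6  106.8]
 [   8.9 -176.7  115. ]]
98 234 -177.5850854383459
101 230 -178.94310624993977
104 251 -180.29594801976666
107 237 -181.7283067719994
110 268 -183.1471224731967
113 354 -184.75978200695968
116 87 -185.50245974866482
119 4 -182.95107449233979
```

play_rows:
  increments:
    - [[0, 0, 0], [0, 0, 0], 0.6]
    - [[0, 0, 0], [0, 0, 0], 0.6]
    - [[0, 0, 0], [0, 0, 0], 0.6]
    - [[0, 0, -30], [0, 0, 0], 0.6]
    - [[0, 0, -75], [0, 0, 0], 0.6]
    - [[0, 0, -100], [0, 0, 0], 0.6]
    - [[0, 0, -100], [0, 0, 0], 0.6]
    - [[0, 0, -100], [0, 0, 0], 0.6]

```text
time: 56.85
ee_pos: [0.5643, -0.0109, 0.2242]
tcp_rot: [179.9, 0.0, 85.0]
wrist_force: [0.8, 0.1, -1.1]
opening: 0.0342
grasp_force: 0.0
```

```bash
python3 tab.py; python3 - <<'E'
from h import *
ex,n=.125,-.145
print(go([.5807+.996*ex+.087*n,.1788-.087*ex+.996*n,.226],175))
E
```

```text
tcp [[  -0.2 -190.4  223.2]] 0.033871460269429665
553 [[  -9.9 -186.2   95.7]
 [  -0.5 -181.6  106.4]
 [   8.8 -176.8  114.9]]
98 69 -177.67052207473208
101 71 -178.85909361102378
104 86 -180.28201710104906
107 78 -181.72585314312573
110 82 -183.03598616270082
113 111 -184.67240759937337
116 28 -185.270285160235
([45.4, 125.2, -2.9], [-0.04, -0.03, -89.99])
```

The bail holds at the lip. Back to the lock.

play_rows:
  increments:
    - [[0, 40, -3], [0, 0, -8], 1]
    - [[20, 80, -3], [0, 0, -25], 1]
    - [[45, 125, -3], [0, 0, -50], 1]
    - [[45, 125, -3], [0, 0, -70], 1]
    - [[45, 125, -3], [0, 0, -90], 1]
    - [[45, 125, -3], [0, 0, -90], 1]
    - [[45, 125, -3], [0, 0, -90], 1]
    - [[45, 125, -3], [0, 0, -90], 1]
    - [[45, 125, -3], [0, 0, -90], 1]
    - [[45, 125, -3], [0, 0, -90], 1]
    - [[45, 125, -3], [0, 0, -90], 1]
    - [[45, 125, -3], [0, 0, -90], 1]
    - [[45, 125, -3], [0, 0, -90], 1]
    - [[45, 125, -3], [0, 0, -90], 1]

```text
time: 58.3
ee_pos: [0.6923, 0.0232, 0.2263]
tcp_rot: [-180.0, -0.1, 174.9]
wrist_force: [0.2, 0.7, 0.5]
opening: 0.0002
grasp_force: 0.0
```

```bash
python3 fin.py; python3 - <<'E'
from h import *
ex,n=.125,-.145
print(go([.5807+.996*ex+.087*n,.1788-.087*ex+.996*n,.152],175))
E
```

```text
[0.6923 0.0232 0.2263]
tcp [[ 0.1246 -0.1452  0.2263]]
orange [208.8955  19.5224] [206, 0, 15, 37, 67] [-0.0236 -0.208   0.0001]
orange [255.5606 150.544 ] [222, 89, 78, 99, 4285] [ 0.0807 -0.1629  0.1323]
 top face 1531 [[ 0.0774 -0.1563  0.1507]
 [ 0.0862 -0.1452  0.1552]
 [ 0.0959 -0.1346  0.1565]]
red [218.3428  18.0467] [208, 0, 22, 38, 706] [ 0.0002 -0.1818  0.1084]
[-0.0007  0.0001  0.1236] 0.1235615644082497
([-0.3, 0.3, 74.5], [-0.01, -0.04, -0.07])
```

play_rows:
  increments:
    - [[0, 0, 40], [0, 0, 0], 1]
    - [[0, 0, 70], [0, 0, 0], 1]
    - [[0, 0, 74], [0, 0, 0], 1]
    - [[0, 0, 74], [0, 0, 0], 1]
    - [[8, 0, 74], [0, 0, 0], 1]
    - [[16, 0, 74], [0, 0, 0], 1]
    - [[22, 0, 74], [0, 0, 0], 1]
    - [[28, 0, 74], [0, 0, 0], 1]
    - [[34, 0, 74], [0, 0, 0], 1]
    - [[40, 0, 74], [0, 0, 0], 1]
    - [[46, 0, 74], [0, 0, 0], 1]
    - [[51, 0, 74], [0, 0, 0], 1]
    - [[55, 0, 74], [0, 0, 0], 1]
    - [[58, 0, 74], [0, 0, 0], 1]
    - [[58, 0, 74], [0, 0, 0], 1]

```text
time: 59.85
ee_pos: [0.6421, 0.0276, 0.1539]
tcp_rot: [180.0, 1.0, 175.0]
wrist_force: [44.8, -3.1, -13.2]
opening: -0.0
grasp_force: 22.3
```

play_rows:
  increments:
    - [[-10, 0, 0], [0, 0, 0], 1]
    - [[-20, 0, 0], [0, 0, 0], 1]
    - [[-20, 0, -40], [0, 0, 0], 1]
    - [[-10, -45, -60], [0, 0, 0], 1]
    - [[2, -45, -60], [0, 0, 0], 1]
    - [[2, -45, -22], [0, 0, 0], 1]
    - [[2, -45, -22], [0, 0, 0], 1]
    - [[2, -45, -22], [0, 0, 0], 1]
    - [[2, -45, -22], [0, 0, 0], 1]

```text
time: 60.75
ee_pos: [0.6291, -0.0161, 0.1762]
tcp_rot: [180.0, 0.0, 175.0]
wrist_force: [-0.3, 0.2, -0.5]
opening: 0.0001
grasp_force: 0.0
```

```bash
python3 fine.py; python3 fin.py|head -6
```

```text
[629.2 -16.1 176.4]
cam [[  -2.7 -189.4  299.3]]
red 641 [[-9.604189057731999, -186.48413549960054, 98.49729024053784], [-7.994859611831245, -185.91978324984714, 100.67672260486532], [-0.42828018271095714, -182.29714161958827, 109.69780476924801], [7.090853762260079, -178.175926862172, 114.53958051841762], [8.941538433885297, -177.34730546800986, 115.75692442907598]]
tongue 1351 [[-2.6056355759712604, -186.94795686287574, 107.38981887831665], [11.420137326577779, -177.62987562650693, 108.65246897500136], [23.972756551687024, -172.49782221015317, 109.54902280828236], [37.51235417902909, -167.3655047493057, 110.59915407248604], [39.91654973371429, -145.10625246885354, 129.61176250709792]]
tab
-186 69 [113.4 114.3 115.5] | -185 62 [113.3 114.4 115.7] | -184 62 [112.6 113.6 114.8] | -183 64 [109.7 111.2 112.6] | -182 64 [107.5 108.9 110.3] | -181 50 [105.5 106.7 108.1] | -180 45 [103.5 104.8 106.3] | -179 61 [101.  102.4 103.8] | -178 44 [ 99.  100.  101.5] | -177 20 [97.8 99.  99.7] | 
tongue
-178 58 [108.4 109.5 110.6] | -177 58 [108.5 109.5 110.8] | -176 53 [108.7 109.7 110.7] | -175 
[... 1846 characters left out ...]
33 109.64676475341827
e 14 43 -178.34040168922607 -166.7230570676003 109.69016118387009
e 15 39 -178.37209072744685 -166.60140704637587 109.53324995483591
e 16 40 -178.33589716791354 -166.618787082166 109.67423177366175
e 17 44 -178.33619388589838 -166.53973496456052 109.46677945593743
e 18 41 -178.29992042136905 -166.4658835172289 109.36996815427088
e 19 46 -178.33771814966047 -166.56912731793975 109.43997107872613
[ 0.6292 -0.0161  0.1764]
tcp [[ 0.0653 -0.1899  0.1764]]
orange [284.141  114.0513] [283, 96, 8, 43, 78] [-0.0035 -0.1862  0.0002]
orange [344.558  219.0816] [297, 137, 110, 132, 7104] [ 0.0481 -0.1575  0.1327]
 top face 2560 [[ 0.0448 -0.1574  0.1467]
 [ 0.0524 -0.1467  0.1551]
```

The tongue still stops at case x = 10 mm, exactly at the tab's edge. I'll look obliquely from outside to get the tongue's underside height and the real clearance.

play_rows:
  increments:
    - [[20, -42, 0], [-8, 0, 0], 1]
    - [[41, -42, 10], [-16, 0, 0], 1]
    - [[41, -42, 26], [-24, 0, 0], 1]
    - [[41, -42, 26], [-32, 0, 0], 1]
    - [[41, -42, 26], [-40, 0, 0], 1]
    - [[41, -42, 26], [-50, 0, 0], 1]
    - [[41, -42, 26], [-50, 0, 0], 1]
    - [[41, -42, 26], [-50, 0, 0], 1]
    - [[41, -42, 26], [-50, 0, 0], 1]

```text
time: 61.75
ee_pos: [0.5846, -0.0544, 0.1498]
tcp_rot: [130.2, 0.1, 175.1]
wrist_force: [0.6, 0.3, 0.2]
opening: 0.0006
grasp_force: 0.0
```

```bash
cat > obl.py <<'E'
from h import *
np.set_printoptions(precision=1,suppress=True,linewidth=170)
im,d,P,C=shot("wrist","obl"); p=pose()[0]
Lx=lambda q:np.c_[(q[:,0]-.5807)*.996-(q[:,1]-.1788)*.087,(q[:,0]-.5807)*.087+(q[:,1]-.1788)*.996,q[:,2]]
print('tcp',Lx(p[None])*1000,'cam',Lx(C[1][None])*1000)
hs=cv2.cvtColor(im,cv2.COLOR_RGB2HSV).reshape(-1,3); q=Lx(P.reshape(-1,3))*1000; s,h=hs[:,1],hs[:,0]
lab=np.full(len(q),'.'); lab[(s>120)&((h<5)|(h>172))]='r'; lab[(s>120)&(h>=5)&(h<18)]='o'; lab[(s>80)&(h>55)&(h<85)]='g'; lab[s<60]='s'
es=[-20,-14,-8,0,6,8,10,12,14,18,24,30,38,44]
print('z\\e',*[f'{e:6d}' for e in es])
for z in range(86,136,2):
    row=[]
    for e in es:
        m=(abs(q[:,0]-e)<1)&(abs(q[:,2]-z)<1)&(q[:,1]<-155)&(q[:,1]>-200)
        if not m.any(): row.append('   -  ');continue
        v,c=np.unique(lab[m],return_counts=True); row.append(f'{np.percentile(q[m,1],15):5.0f}{v[c.argmax()]}')
    print(z,*row)
E
python3 obl.py
```

```text
tcp [[  24.2 -231.6  150.2]] cam [[ -43.5 -325.8  229. ]]
z\e    -20    -14     -8      0      6      8     10     12     14     18     24     30     38     44
86  -166g  -160s    -      -      -      -      -    -181s    -    -160.  -173g  -161g  -161g  -161g
88  -176g  -183s  -182s  -183s  -183s  -182s  -183s  -183s  -183s  -160.  -176g  -160g  -161g  -161g
90  -177g  -183s  -183s  -183s  -183s  -183s  -183s  -183s  -183s    -    -162g  -161.  -161g  -161.
92  -177g  -183s  -183s  -183s  -183s  -183s  -183s  -183s  -183s  -178s  -176.    -    -161.  -161o
94  -178s  -183s  -183s  -183s  -183s  -183s  -183s  -183s  -183s  -178s  -177s    -      -      -  
96  -177s  -182s  -183s  -183s  -183s  -183s  -183s  -183s  -182s  -177s  -176s    -      -      -  
98  -161g  -173s  -180s  -181r  -182r  -183r  -181s  -182s  -183s  -176s    -      -      -      -  
100  -161g  -166s  -181s  -181r  -181r  -181s  -166s  -166.  -166o    -      -      -      -      -  
102  -161g  -166s  -182s  -182s  -182r  -182s  -166s  -166s    -      -      -      -      -      -  
104  -161g  -166s  -183s  -18
[... 902 characters left out ...]
161g  -160g  -161g  -161g  -161g  -161g  -161g  -161g  -161g  -161g  -161g  -161g  -161g
124  -160g  -160g  -160g  -160g  -160g  -160g  -160g  -160g  -160g  -159g  -160g  -160g  -159s  -160g
126    -      -      -      -    -156s  -156s  -156s  -156s  -156s  -156s  -156s  -156s  -156s  -156s
128    -      -      -      -    -155s    -      -      -    -156s    -      -    -156s    -    -156o
130    -      -      -      -      -      -      -      -      -      -      -      -      -    -156o
132    -      -      -      -      -      -      -      -      -      -      -      -      -      -  
134    -      -      -      -      -      -      -      -      -      -      -      -      -    -156o
```

The tongue spans z 106–110 and n -179 to -167. The tab now stands at n -184 to -186 outside, so it's clear by 2 mm or more, yet the slide stopped at the same place. That suggests this is the end stop and the lock started part-way. To confirm, I'll see how far it travels the other way.

play_rows:
  increments:
    - [[0, 30, -25], [0, 0, 0], 1]
    - [[0, 61, -51], [8, 0, 0], 1]
    - [[9, 61, -51], [16, 0, 0], 1]
    - [[9, 61, -51], [24, 0, 0], 1]
    - [[9, 61, -51], [32, 0, 0], 1]
    - [[9, 61, -51], [40, 0, 0], 1]
    - [[9, 61, -51], [50, 0, 0], 1]
    - [[9, 61, -51], [50, 0, 0], 1]
    - [[9, 90, -18], [50, 0, 0], 1]
    - [[9, 117, 15], [50, 0, 0], 1]
    - [[9, 117, 15], [50, 0, 0], 1]
    - [[9, 117, 15], [50, 0, 0], 1]

```text
time: 63.0
ee_pos: [0.5827, 0.0336, 0.2296]
tcp_rot: [179.9, 0.1, 175.1]
wrist_force: [-0.8, -0.8, 0.3]
opening: -0.0001
grasp_force: 0.0
```

```bash
python3 - <<'E'
from h import *
ex,n=.015,-.145
print(pose()[0],go([.5807+.996*ex+.087*n,.1788-.087*ex+.996*n,.152],175))
E
```

```text
[0.58272266 0.03355824 0.22963275] ([-0.3, -0.5, 77.6], [0.07, 0.06, 0.15])
```

play_rows:
  increments:
    - [[0, 0, 40], [0, 0, 0], 1]
    - [[0, 0, 70], [0, 0, 0], 1]
    - [[0, 0, 77], [0, 0, 0], 1]
    - [[0, 0, 77], [0, 0, 0], 1]
    - [[-10, 0, 77], [0, 0, 0], 1]
    - [[-20, 0, 77], [0, 0, 0], 1]
    - [[-30, 0, 77], [0, 0, 0], 1]
    - [[-38, 0, 77], [0, 0, 0], 1]
    - [[-46, 0, 77], [0, 0, 0], 1]
    - [[-52, 0, 77], [0, 0, 0], 1]
    - [[-57, 0, 77], [0, 0, 0], 1]
    - [[-61, 0, 77], [0, 0, 0], 1]
    - [[-61, 0, 77], [0, 0, 0], 1]
    - [[-61, 0, 77], [0, 0, 0], 1]

```text
time: 64.4
ee_pos: [0.6436, 0.0272, 0.1518]
tcp_rot: [-180.0, -0.0, 175.0]
wrist_force: [-0.0, -0.3, -0.3]
opening: 0.0002
grasp_force: 0.0
```

play_rows:
  increments:
    - [[-3, 0, 0], [0, 0, 0], 1]
    - [[-5, 0, 0], [0, 0, 0], 1]
    - [[-7, 0, 0], [0, 0, 0], 1]
    - [[-8, 0, 0], [0, 0, 0], 1]
    - [[-8, 0, 0], [0, 0, 0], 1]

```text
time: 64.9
ee_pos: [0.6471, 0.027, 0.1518]
tcp_rot: [-180.0, -0.5, 175.1]
wrist_force: [-26.0, 2.0, 10.2]
opening: -0.0
grasp_force: 13.2
```

Confirmed: the slide's two stops are about 45 mm apart, so the earlier stop was the true end stop. I'll push it back there.

play_rows:
  increments:
    - [[12, 0, 0], [0, 0, 0], 1]
    - [[12, 0, -40], [0, 0, 0], 1]
    - [[-10, 0, -80], [0, 0, 0], 1]
    - [[-52, 0, -80], [0, 0, 0], 1]
    - [[-52, 0, -80], [0, 0, 0], 1]
    - [[-52, 0, -40], [0, 0, 0], 1]
    - [[-52, 0, -5], [0, 0, 0], 1]
    - [[-52, 0, 0], [0, 0, 0], 1]
    - [[-52, 0, 0], [0, 0, 0], 1]
    - [[-40, 0, 0], [0, 0, 0], 1]
    - [[-30, 0, 0], [0, 0, 0], 1]
    - [[-20, 0, 0], [0, 0, 0], 1]
    - [[-10, 0, 0], [0, 0, 0], 1]
    - [[0, 0, 0], [0, 0, 0], 1]
    - [[6, 0, 0], [0, 0, 0], 1]
    - [[10, 0, 0], [0, 0, 0], 1]
    - [[13, 0, 0], [0, 0, 0], 1]
    - [[13, 0, 0], [0, 0, 0], 1]
    - [[13, 0, 0], [0, 0, 0], 1]

```text
time: 66.8
ee_pos: [0.6428, 0.0274, 0.1551]
tcp_rot: [180.0, 0.6, 175.0]
wrist_force: [19.1, -1.8, 1.3]
opening: 0.0
grasp_force: 9.4
```

At the stop, pressing with 19 N. I'll back away and check the final state.

play_rows:
  increments:
    - [[-10, 0, 0], [0, 0, 0], 1]
    - [[-25, 0, 0], [0, 0, 0], 1]
    - [[-25, 0, -40], [0, 0, 0], 1]
    - [[-25, 0, -85], [0, 0, 0], 1]
    - [[-25, 0, -100], [0, 0, 0], 1]
    - [[10, -30, -110], [0, 0, 0], 1]
    - [[10, -30, -110], [0, 0, 0], 1]
    - [[10, -30, -110], [0, 0, 0], 1]
    - [[10, -30, -110], [0, 0, 0], 1]

```text
time: 67.7
ee_pos: [0.6264, -0.0012, 0.2624]
tcp_rot: [180.0, 0.0, 175.0]
wrist_force: [-0.6, 0.2, 0.3]
opening: -0.0001
grasp_force: 0.0
```

```bash
python3 fin.py; python3 tab.py; python3 fine.py | sed -n '/bar end/,/keeper/p;/^e 1/p'|head -12; python3 - <<'E'
from h import *
im,d,P,C=shot("side")
L=lambda q:np.c_[(q[:,0]-.5807)*.996-(q[:,1]-.1788)*.087,(q[:,0]-.5807)*.087+(q[:,1]-.1788)*.996,q[:,2]]
q=L(P.reshape(-1,3))*1000
for z in (20,30,45,60):
    m=(abs(q[:,0])<8)&(abs(q[:,2]-z)<3)&(q[:,1]<-150)&(q[:,1]>-235); print(z,np.median(q[m,1]))
E
```

```text
[ 0.6264 -0.0012  0.2624]
tcp [[ 0.0611 -0.1753  0.2624]]
orange [263.1875 121.8281] [262, 107, 7, 30, 64] [ 0.001  -0.1918  0.0001]
orange [301.1878 188.5858] [273, 135, 68, 87, 3088] [ 0.0479 -0.1603  0.1323]
 top face 1050 [[ 0.0448 -0.1571  0.1471]
 [ 0.0531 -0.1459  0.1551]
 [ 0.0627 -0.1347  0.1565]]
red [451.7788  15.7972] [430, 0, 45, 38, 868] [-0.0695 -0.0608  0.1252]
red [269.5199 122.1936] [263, 108, 14, 32, 377] [-0.0003 -0.1822  0.1092]
[-0.0036  0.0019  0.1239] 0.12363764120373322
tcp [[  61.2 -175.1  261.8]] 0.00010040223231652301
370 [[  -9.7 -186.6   98.2]
 [  -0.3 -182.2  109.3]
 [   9.1 -177.   115.3]]
98 27 -177.04086409721467
101 43 -178.5337853015599
104 43 -179.3132330166598
107 50 -180.76019452745555
110 56 -182.19115116452735
113 102 -184.33897870880764
116 44 -185.08199584762625
bar end
-177 6 [94.1 94.7 96.1] | -176 7 [95.8 96.1 96.7] | -175 14 [95.  95.9 97.7] | -174 6 [95.1 96.5 97.1] | -173 6 [94.6 95.4 96. ] | -172 3 [88.  91.7 92.2] | -171 6 [79.6 83.8 86.9] | -170 4 [72.7 75.  77.5] | -169 2 [70.9 71.8 72.7] | 
keeper no tab
e 10 22 -185.82854083865084 -167.69858514243887 108.07395677768815
e 11 32 -178.59711547488604 -166.93308626846147 109.22689030643839
e 12 16 -178.57553488760888 -166.99383726462514 109.74924012131405
e 13 18 -178.57048111077972 -166.96097267158538 109.78741964814921
e 14 28 -178.5832636540601 -166.95898887227364 109.53085915785769
e 15 16 -178.58393445120882 -166.9521842509701 109.20945342332678
e 16 16 -177.6512344075753 -166.8944185507925 109.30717463565914
e 17 29 -177.64631454151535 -166.9101434598432 109.6671917063723
e 18 15 -177.65412149531247 -166.8825962661122 109.28967559759784
20 -178.37644082201885
30 -176.42220168819003
45 -177.57203552222106
60 -177.87986619186032
```

```bash
python3 -c "
from workcell import workorder
print(workorder.job_done())"
```

```text
the job is handed in; nothing more can be done
None
```

The job is handed in; no verdict came back. My last measurements show tins 2, 3 and 4 seated in their pockets (tin 1 was absent), the lid shut tight, the bail in the keeper, the lever at its stop and the transport lock at its end stop.

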